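# Load the pellet press and slide its die home

### The arm

A 6-joint arm with a two-finger parallel gripper is mounted at the origin on the work surface. World frame = base frame: x ahead of the robot, y to its left, z up, the work surface at z = 0. Lengths are in mm, angles in rad, forces in N, time in s.
With the tool pointing down it reaches from about 275 to 1000 mm from the base axis. Payload 8.4 kg.
Tool frame: the origin (TCP) lies midway between the tips of the shut fingers; the grasp point (between the pads) lies r.grip_point_offset behind it (r.grip_point_offset is the distance from the TCP to the grasp point, in mm); z points along the fingers, y is the direction in which the jaws open and shut (so a half turn about z gives the same grasp; the last joint's range is limited). The gripper opens to 85 mm and grips with 20 to 120 N. Pads are 22 mm wide; open, the fingers measure 114 mm over their backs; the gripper's body (76 mm by 85 mm) begins 54 mm behind the grasp point. The pads swing forward as they close: fully open they stand 13 mm farther back than shut.
Start: joints at [-1.104, 0.353, 1.633, -0, 1.155, -0.002], TCP at [282.384, -557.573, 231.281] pointing down, gripper open.
Joint ranges: [-2.63, 2.63], [-0.92, 2.1], [0.06, 2.66], [-1.3, 4.44], [0, 2.69], [-3.02, 3.02]. Speed limits (rad/s): [2.22, 2.22, 2.79, 3.14, 3.14, 3.14].

### API

Orientations are given as [roll, pitch, yaw] about the fixed x, y, z axes, in that order (R = Rz(yaw) Ry(pitch) Rx(roll)).
In Python, from rig import r gives the robot as it stands.
- The arm moves only by the tool move_arm, never from a script. Its argument "targets" is one flat list of numbers, 5 for each row, row after row: the gripper's target within -1 to 1 (fully open at 1, half-way at 0, shut at -1), then the shift along the tool's x, y, z in cm, then the turn about the tool's z in degrees. In form: [gripper, tx, ty, tz, turn, gripper, tx, ty, tz, turn, ...]. A call has 1 to 10 rows; each row is the pose to reach, as a shift and turn from the pose commanded when the call began, along the tool's axes at that moment; what a row does not reach only later rows make up. A row lasts 1/10 s, in which the tool goes at most 50 mm and 8.59 degrees, less where a joint would pass 70% of its speed; a pose out of reach is approached as far as the arm can. A call with a gripper value outside its range is refused whole. The fingers move at their own pace and stop on an object; "squeeze" is the grip in N (left out, the last holds). Time passes only in rows, so rows that repeat a pose let the fingers close. It gives the time, the measured TCP pose, the force and the opening at its end, in the units of the state.
- r.sense(): the state, without advancing time (a new reading comes with each control period).
- r.grab_frame(name): name is "scene" or "side" or "wrist"; returns a dict with "img" (480x640x3 uint8, blue, green, red), "K" (3x3 intrinsics, pixels), "k1" (the pictures are not rectified: a ray, as slopes to the right and down, at radius r is drawn at 1 + k1 r^2 times it, then the intrinsics apply), "world_to_cam" (4x4, takes a point from world to camera coordinates). Camera axes: x right, y down, z forward; pixel columns grow to the right and rows downward; lengths in mm; the calibration is good to about 2 mm. A picture is of the moment at which its call begins. There is no depth.
- r.sign_off(): hands the job in, once; it reports no verdict.
Trained networks look in a picture, given as the dict that the camera call returned (one of the last four; its "shot" number tells which), for a name from the list of things; names that differ only in an ending like _2 or _b are one class to them, and where a whole thing is asked for, a point or a joint stands for the part that bears it (a point fixed in the world has none). Each returns a list of dicts, best first, with "conf" (0 to 1); they miss things now and then, are a little off and sometimes report something else, mostly with a low value. They report only what shows in the picture. A call takes as long as a camera call. They do not tell look-alikes from the thing itself.
- r.outline_of(picture, thing): "region" (480x640 bool, what is visible of it).
- r.mark_of(picture, thing): "position" ([x, y, z] in mm, in world coordinates, good to about 4 mm: a listed point, or the origin of a listed thing).
The state is a dict: "clock": time; "qpos": joint angles; "qvel": joint speeds; "joint_efforts": joint torques, N m; "eef_pos": TCP position; "tcp_rot": TCP orientation; "contact_force": force on the tool from outside, world axes, zero at the start; "wrist_torque": the same for the moment, N m; "opening": opening from 0.0 (shut) to 1.0 (fully open).
Only numpy, scipy, OpenCV 4.12 (cv2) and the standard library are available. Lean on these libraries where they do the work, as an engineer would, in place of code of your own. Each camera call takes 0.05 s, during which the arm holds its last target.

### The job

Load the bench press for re-pressing a tablet: put the pale pre-pressed tablet flat on the floor of the die, lay the small steel pressing disc flat on top of it, then push the die carriage steadily in under the ram by its upturned end plate until the spring catch clicks in and holds it. Leave the other things on the bench where they are.

Things in the scene. Friction and masses are not known exactly. Their poses are not given: they have to be found in the camera images.
- press: Two-column bench press, fixed. Origin: ram axis at bench level; z up, y = inward travel of the carriage (world +y at yaw 0), x across. Crosshead 235 (x) by 85 mm (y), 205-255 mm high, cylinder on it to 307; 24 mm columns at x +-92, y 0; punch's lower face 106 mm high. Bed 150 mm wide, 36 mm high, reaches out to y -290, with 52 mm high guide strips at x +-60 to 74. Pump unit at y > 85 mm.
- carriage (a joint): Travel of the die carriage along the press's +y (m). 0 = outer stop, die axis 160 mm before the ram axis; starts at 0 to 0.03; 0.160 = home under the ram, held by the catch; hard stop 0.1625. Friction 1.5 N; from 0.144 the catch resists by up to about 10 N, crest near 0.153; past 0.156 it draws the carriage on to 0.160. At home the punch hangs 12 mm over the die, so load it while out.
- push_face (a point): Middle of the outer (-y) face of the carriage's upturned aluminium end plate, 72 mm above the bench; axes as the press's: push along local +y. Plate 80 mm wide (x), 8 mm thick, from 49 to 90 mm above the bench. It stands 129 mm before (-y of) the die axis. The space in front of it is free above the bed (36 mm) and guide strips (52 mm).
- die_mouth (a point): Centre of the die's open top, 94 mm above the bench; axes as the press's. The die is a round steel block of 72 mm diameter and 45 mm height standing on the carriage. Round bore of 42 mm diameter, 33 mm deep, with a 45 degree lead-in 4 mm deep that opens to 50 mm at the top.
- die_floor (a point): Centre of the bore's flat floor, 61 mm above the bench, 33 mm below die_mouth; axes as the press's.
- catch (a joint): Spring catch of the press: steel ball of 12 mm on the guide strip at the carriage's +x side, 90 mm before the ram's axis. Value = how far it is pressed in (m): 0 = right out, under 0.0005 when seated between the carriage's two pins at home, about 0.003 on the crest. Not to be handled.
- tablet: Pre-pressed tablet of ground maize, pale straw colour, plain disc of 40 mm diameter and 14 mm thickness, 25 g, lying flat on the bench. Origin at its centre (7 mm above the bench); z is its axis.
- pressing_disc: Small steel disc of 40 mm diameter and 14 mm thickness, 135 g, with a tiny dark threaded hole in the middle of the top, lying flat on the bench. Origin at its centre; z is its axis.
- wide_disc: Steel disc for another die: 54 mm diameter, 14 mm thick, 240 g, also with a tiny dark hole; too wide for this bore. Lies flat near the other two; the three places are exchanged at random. Origin at its centre. Leave alone.
- collar: Steel knock-out collar, a ring of 68 mm outer and 50 mm inner diameter, 32 mm high, on the bench. Origin under its centre. Leave alone.
- mortar: White ceramic mortar, 116 mm wide, 62 mm high. Origin under its centre. Leave alone.
- beaker: Empty glass beaker, 68 mm wide, 85 mm high. Origin under its centre. Leave alone.
- pestle: White ceramic pestle, 128 mm long, up to 38 mm thick, lying on the bench. Origin at its thick end. Leave alone.
- wash_bottle: White plastic bottle with a red cap, 64 mm wide, 150 mm high. Origin under its centre. Leave alone.
- brush: Flat sieve brush with a wooden handle, about 190 mm long, lying on the bench. Origin under its middle. Leave alone.
- spatula: Slim steel laboratory spatula, 210 mm long, lying on the bench. Origin under its middle. Leave alone.
Not all that is in view belongs to the job. What is shaped like the tablet but orange or purple is not meant.

How it is judged (in metres and radians):
On the way, in this order (a step that is already met when the one before it is completed fails the run):
1. the tablet lies flat on the floor of the die (horizontal distance between tablet and die_floor below 0.003 m and z of tablet in the frame of die_floor below 0.009 m and angle between the z axis of tablet and the z axis of die_floor, either way round below 0.1 rad and contact force between the fingers and tablet below 0.1 N), for 0.2 s.
2. the pressing disc lies flat on the tablet in the die (horizontal distance between pressing_disc and die_floor below 0.003 m and z of pressing_disc in the frame of die_floor between 0.018 and 0.0235 m and angle between the z axis of pressing_disc and the z axis of die_floor, either way round below 0.1 rad and contact force between the fingers and pressing_disc below 0.1 N), for 0.2 s.
3. the carriage is home and the catch has engaged (value of joint carriage above 0.157 m and value of joint catch below 0.0018 m), for 0.2 s.
At the end, for the whole second after the job is handed in: Carriage within 2 mm of home (0.160 m), catch ball sprung out between its pins (pressed in under 1.5 mm); in the die, tablet flat on the floor and pressing disc flat on it, each within 3 mm of the axis, 2 mm of its height and 0.1 rad of level, at rest (value of joint carriage between 0.158 and 0.162 m and value of joint catch below 0.0015 m and horizontal distance between each of tablet, pressing_disc and die_floor below 0.003 m and z of tablet in the frame of die_floor below 0.009 m and angle between the z axis of each of tablet, pressing_disc and the z axis of die_floor, either way round below 0.1 rad and z of pressing_disc in the frame of die_floor between 0.018 and 0.0235 m and linear speed of each of tablet, pressing_disc below 0.02 m/s); the robot touches nothing.
It fails at once if the carriage is slammed in (faster than 0.4 m/s) instead of pushed steadily (velocity of joint carriage above 0.4 m/s).
It fails at once if any of the other loose things on the bench (wide disc, collar, mortar, pestle, beaker, wash bottle, brush, spatula) is moved by more than 30 mm (distance of any of wide_disc, collar, mortar, pestle, beaker, wash_bottle, brush, spatula from where it was at the start of the episode above 0.03 m).
It also fails if it takes over 69 s, if anything falls off the work surface, if the arm or the gripper's body presses on something with over 40 N, if the wrist force passes 120 N, or if a joint passes its speed limit or range.

## Working session

There is one attempt and no reset: what is moved stays moved. The work goes in short steps, Python scripts to look and compute and a tool call to move; the robot and the scene stay as the last step left them, time stands still between calls to the robot, and variables do not carry over. Pictures are saved under pics/ and viewed, and the job is handed in when it is done.

Besides the shell and the picture viewer there is one more tool, called after ">>>" as name(argument=value, ...) on one line, values as JSON. move_arm: Moves the arm, as the interface text tells. Its arguments: {"type":"object","properties":{"targets":{"type":"array","items":{"type":"number"}},"squeeze":{"type":"number"}},"required":["targets"]}

```bash
ls; mkdir -p pics; python3 - <<'E'
from rig import r
import cv2
print(r.sense(), r.grip_point_offset)
for n in ["scene","side","wrist"]:
    f=r.grab_frame(n); cv2.imwrite(f"pics/a_{n}.png",f["img"])
    print(n,f["K"].tolist(),f["k1"],f["world_to_cam"].round(3).tolist())
    for t in ["tablet","pressing_disc","wide_disc","die_mouth","push_face","press"]:
        print(t,[(m["conf"],[round(float(v),1) for v in m["position"]]) for m in r.mark_of(f,t)])
E
```

```text
pics
{'clock': 0.0, 'qpos': array([-1.10437877e+00,  3.53650403e-01,  1.63412839e+00, -1.61629961e-05,
        1.15522205e+00, -2.36362599e-03]), 'qvel': array([ 0.00046592, -0.00060278,  0.00022142,  0.00013759,  0.00077631,
       -0.00079645]), 'joint_efforts': array([-1.69468811e-03, -6.05248117e+01, -3.42063081e+01,  1.50659880e-04,
        9.57126467e-03,  4.17275567e-05]), 'eef_pos': array([ 282.17425313, -557.13762106,  230.56274157]), 'tcp_rot': array([-3.14018443e+00,  1.14496036e-05,  4.68787726e-01]), 'contact_force': array([ 0.27431433, -0.41506384, -0.36200514]), 'wrist_torque': array([-0.01373145,  0.0008459 ,  0.04685954]), 'opening': 0.9996972897859946} 18.700000000000003
scene [[436.47179391358213, 0.0, 325.20460922484597], [0.0, 436.47179391358213, 238.35187764961296], [0.0, 0.0, 1.0]] -0.05738111668208077 [[0.73, 0.683, 0.013, -372.326], [0.458, -0.476, -0.751, -250.232], [-0.506, 0.554, -0.661, 1252.96], [0.0, 0.0, 0.0, 1.0]]
tablet [(0.85, [510.5, -164.6, 8.2]), (0.83, [433.6, -127.1, 6.2]), (0.61, [344.4, -72.7, 4.8]), (0.5, [520.8, -88.8, 4.0]), (0.47, [416.9,
[... 597 characters left out ...]
11.0]), (0.59, [348.1, -75.7, 9.9]), (0.58, [507.7, -165.2, 8.3]), (0.57, [740.1, -311.6, -1.9]), (0.49, [432.7, -125.9, 6.5]), (0.4, [616.2, -136.8, 9.1])]
pressing_disc [(0.45, [618.0, -134.6, 7.7])]
wide_disc [(0.81, [493.9, -277.2, 8.1])]
die_mouth [(0.81, [553.9, 166.2, 94.7]), (0.19, [398.7, -465.0, 19.5])]
push_face [(0.66, [557.4, 39.3, 72.0])]
press []
wrist [[373.34377964797346, 0.0, 317.8119777463254], [0.0, 373.34377964797346, 240.89624255863575], [0.0, 0.0, 1.0]] 0.015108097522831418 [[0.453, -0.892, -0.001, -624.013], [-0.856, -0.435, 0.28, -36.278], [-0.25, -0.126, -0.96, 379.396], [0.0, 0.0, 0.0, 1.0]]
tablet []
pressing_disc []
wide_disc []
die_mouth []
push_face []
press []
```

View pics/a_scene.png

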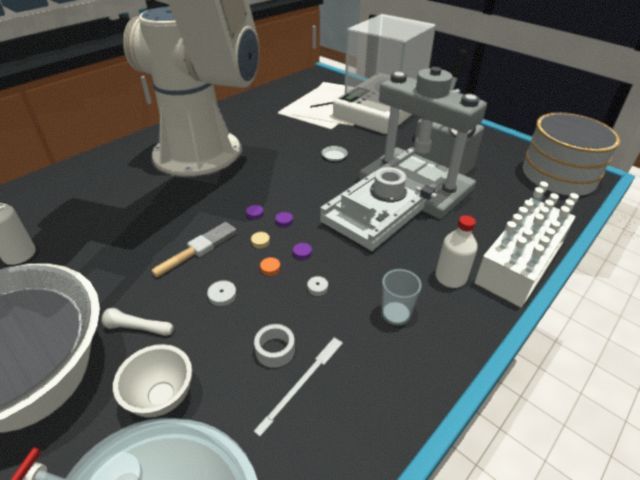

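View pics/a_side.png

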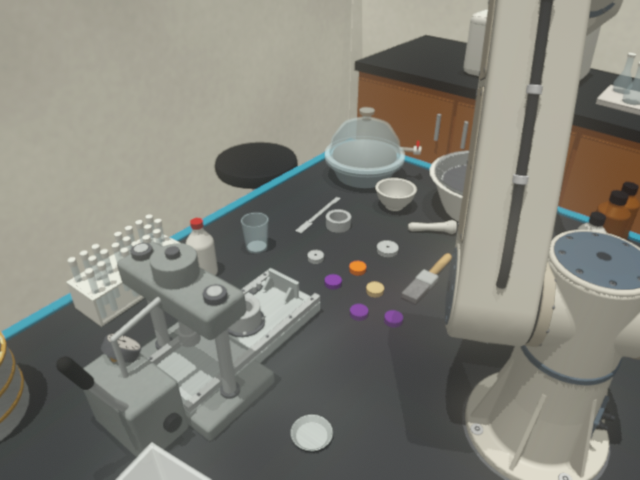

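View pics/a_wrist.png

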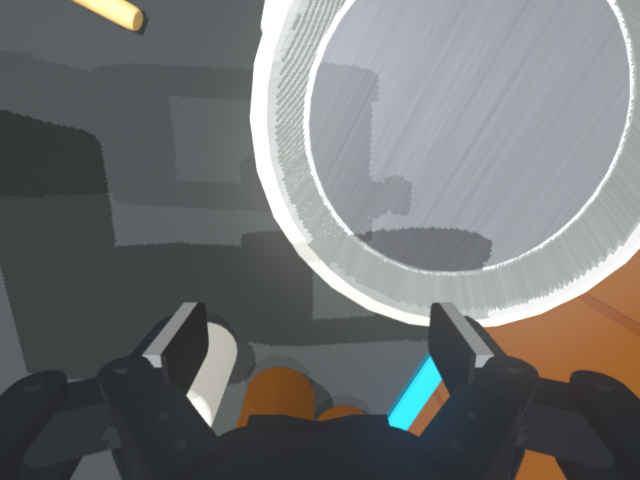

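The tablet is the pale disc at scene (260,240). The small steel disc is at (317,286), the wide one at (221,293), and orange and purple decoys are around them. The press carriage is out, with the die at (390,182).

```bash
cat > h.py <<'E'
from rig import r
import numpy as np, cv2
def ray(f,uv):
    D=np.array([f["k1"],0,0,0,0],float)
    p=cv2.undistortPoints(np.array([[uv]],float),f["K"],D)[0,0]
    W=f["world_to_cam"]; R=W[:3,:3]; o=-R.T@W[:3,3]
    return o,R.T@np.array([p[0],p[1],1.])
def hit(f,uv,z):
    o,d=ray(f,uv); return o+d*(z-o[2])/d[2]
def proj(f,P):
    W=f["world_to_cam"]; rv=cv2.Rodrigues(W[:3,:3])[0]
    return cv2.projectPoints(np.array(P,float).reshape(-1,1,3),rv,W[:3,3],f["K"],np.array([f["k1"],0,0,0,0],float))[0][:,0]
def regs(f,t): return [(o["conf"],o["region"]) for o in r.outline_of(f,t)]
def cen(reg):
    m=cv2.moments(reg.astype(np.uint8)); return (m["m10"]/m["m00"],m["m01"]/m["m00"])
def shift(P):
    """tool-frame shift cm from measured pose to world TCP P (tool down)"""
    s=r.sense(); from scipy.spatial.transform import Rotation as Ro
    R=Ro.from_euler("xyz",s["tcp_rot"]).as_matrix()
    return (R.T@(np.array(P)-s["eef_pos"])/10).round(2), s["tcp_rot"].round(4)
E
python3 - <<'E'
from h import *
for n in ["scene","side"]:
    f=r.grab_frame(n)
    for t in ["tablet","pressing_disc","wide_disc"]:
        for c,g in regs(f,t):
            u=cen(g); print(n,t,round(c,2),np.round(u),hit(f,u,7).round(1),f["img"][int(u[1]),int(u[0])+4],g.sum())
    for t in ["push_face","die_mouth","die_floor","press"]:
        print(t,[(m["conf"],m["position"].round(1)) for m in r.mark_of(f,t)][:1])
print(shift([433,-125,200]))
E
```

```text
scene tablet 0.72 [270. 267.] [ 511.  -166.9    7. ] [ 76 149 248] 294
scene tablet 0.7 [302. 251.] [524.7 -88.4   7. ] [173  69 138] 253
scene tablet 0.64 [260. 240.] [ 433.  -127.2    7. ] [164 226 243] 255
scene tablet 0.58 [284. 219.] [418.3 -41.7   7. ] [169  70 135] 231
scene pressing_disc 0.69 [318. 286.] [ 618.8 -138.4    7. ] [219 224 221] 321
scene wide_disc 0.62 [222. 293.] [ 497.8 -281.     7. ] [222 227 225] 591Traceback (most recent call last):
  File "<stdin>", line 8, in <module>
AttributeError: 'list' object has no attribute 'round'. Did you mean: 'count'?
```

```bash
python3 - <<'E'
from h import *
f=r.grab_frame("wrist");W=f["world_to_cam"];o,d=ray(f,(320,240));print(o.round(),hit(f,(320,240),0).round())
print(shift([433,-126,170]))
E
```

```text
[ 346. -524.  374.] [ 251. -575.    0.]
(array([ 32.94, -31.69,   6.13]), array([-3.1415,  0.    ,  0.4688]))
```

>>> move_arm(targets=[1,3.3,-3.2,0,0,1,6.6,-6.4,0,0,1,9.9,-9.6,0,0,1,13.2,-12.8,0,0,1,16.5,-16,1,0,1,19.8,-19.2,2,0,1,23.1,-22.4,3,0,1,26.4,-25.6,4,0,1,29.7,-28.8,5,0,1,32.9,-31.7,6.1,0])

```text
clock: 2.35
eef_pos: [433.1, -124.3, 170.3]
tcp_rot: [3.141, -0.001, 0.469]
contact_force: [1.0, -1.2, -0.2]
opening: 0.999
```

>>> move_arm(targets=[1,0,0,0,0,1,0,0,0,0,1,0,0,0,0])

```text
clock: 2.65
eef_pos: [432.7, -126.7, 170.5]
tcp_rot: [3.141, -0.0, 0.469]
contact_force: [-0.9, -0.8, 0.2]
opening: 1.003
```

```bash
cat > look.py <<'E'
from h import *
import sys
name=sys.argv[1]; z=float(sys.argv[2]); things=sys.argv[3:]
f=r.grab_frame("wrist"); cv2.imwrite(f"pics/{name}.png",f["img"])
s=r.sense(); print(s["clock"],s["eef_pos"].round(1),s["tcp_rot"].round(4),s["opening"],s["contact_force"].round(1))
for t in things:
    for c,g in regs(f,t):
        u=cen(g); print(t,round(c,2),np.round(u,1),hit(f,u,z).round(1),f["img"][int(u[1]),int(u[0])+4],g.sum())
    print(t,"mark",[(round(m["conf"],2),np.round(m["position"],1)) for m in r.mark_of(f,t)])
E
python3 look.py w1 8 tablet
```

```text
2.7 [ 432.6 -127.1  170.6] [ 3.141e+00 -3.000e-04  4.677e-01] 1.002791735828598 [-0.4  0.1 -1.3]
tablet 0.85 [326.6  93.9] [524.4 -86.7   8. ] [235 102 194] 2271
tablet 0.69 [406.4 159.2] [ 510.  -165.9    8. ] [  0 176 254] 2099
tablet 0.65 [216.8 278.4] [346.7 -70.2   8. ] [193  68 147] 1758
tablet 0.63 [215.7 192.1] [416.6 -40.2   8. ] [228  90 181] 2012
tablet 0.6 [317.2 222. ] [ 431.8 -125.7    8. ] [159 232 249] 1867
tablet mark [(0.97, array([413.9, -44. ,   4.6])), (0.95, array([523. , -89.2,   4.1])), (0.83, array([ 509.2, -168.3,    6.1])), (0.81, array([346.2, -68.6,   8. ])), (0.62, array([ 429.6, -128.2,    7.3]))]
```

View pics/w1.png

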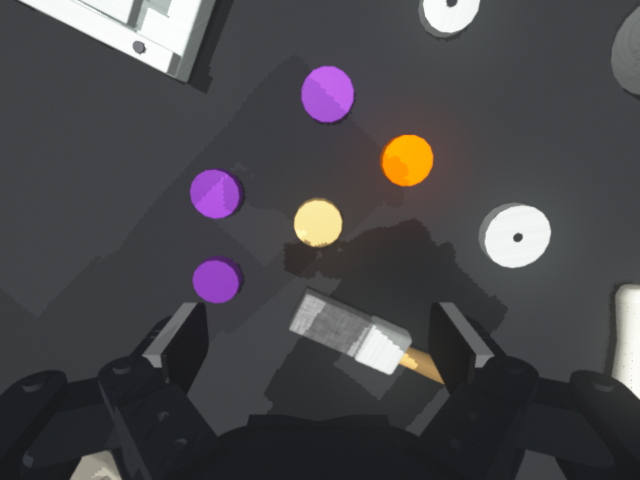

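```bash
cat >> h.py <<'E'
from scipy.optimize import least_squares
def cyl_fit(f,reg,rad,z0,z1,p0):
    a=np.linspace(0,2*np.pi,60,endpoint=False); u=np.array(cen(reg))
    def model(p):
        P=np.vstack([np.c_[p[0]+rad*np.cos(a),p[1]+rad*np.sin(a),np.full(60,z)] for z in (z0,z1)])
        h=cv2.convexHull(proj(f,P).astype(np.float32)); m=cv2.moments(h); return np.array([m["m10"]/m["m00"],m["m01"]/m["m00"]]),cv2.contourArea(h)
    s=least_squares(lambda p:model(p)[0]-u,p0,diff_step=1e-3)
    return s.x,model(s.x)[1]
E
python3 - <<'E'
from h import *
f=r.grab_frame("wrist")
for c,g in regs(f,"tablet"):
    u=cen(g)
    if np.hypot(u[0]-317,u[1]-222)<20:
        print(cyl_fit(f,g,20,0,14,hit(f,u,7)[:2]),g.sum())
hsv=cv2.cvtColor(f["img"],cv2.COLOR_BGR2HSV); m=cv2.inRange(hsv,(15,40,90),(32,200,255))
n,l,st,c=cv2.connectedComponentsWithStats(m)
for i in range(1,n):
    if st[i,4]>800: print(st[i],c[i],cyl_fit(f,l==i,20,0,14,[432,-126]))
for n in ["scene","side"]:
  f=r.grab_frame(n)
  for t,p in (("tablet",[432,-126]),("pressing_disc",[618,-138])):
   for c,g in regs(f,t):
    x,A=cyl_fit(f,g,20,0,14,p)
    print(n,t,x,A,g.sum())
  for t in ["push_face","die_mouth","die_floor","press"]:
        print(t,[(m["conf"],np.round(m["position"],1)) for m in r.mark_of(f,t)][:1])
E
```

```text
(array([ 432.04774952, -125.74395324]), 1916.0167869082652) 1829
[ 293  197   50   50 1968] [317.12855691 221.81554878] (array([ 431.76054905, -126.00723832]), 1914.9941252598073)
scene tablet [ 433.54632012 -127.36219746] 260.3393301789183 255
scene tablet [346.44577382 -70.40381851] 216.8499095167499 206
scene tablet [ 510.09843052 -166.82128135] 304.4155632900074 293
scene tablet [525.02443433 -88.55858092] 276.8989941717591 265
scene pressing_disc [ 617.41341136 -138.97473211] 338.0170898186043 327
push_face [(0.67, array([561.1,  39.4,  73.3]))]
die_mouth [(0.59, array([557.4, 164.1,  93.2]))]
die_floor [(0.8, array([552.6, 169.5,  56.5]))]
press [(0.7, array([548.2, 297.5,  -0. ]))]
side tablet [522.84458441 -89.80421172] 224.4884379194118 204
side tablet [414.91359435 -42.77210655] 266.6455398797989 268
side tablet [344.6682874  -72.70555677] 276.30451319832355 249
side tablet [ 507.55825288 -167.0756653 ] 207.4533311924897 191
side tablet [ 429.98205823 -130.08566428] 234.57014086470008 204
side pressing_disc [ 616.73606546 -140.71775905] 192.60815725964494 149
push_face [(0.63, array([557.4,  37.8,  73.1]))]
die_mouth [(0.82, array([551.6, 161.6,  97.1]))]
die_floor [(0.86, array([558.4, 166.6,  63.1]))]
press [(0.77, array([550.1, 301.4,   2. ]))]
```

```bash
python3 -c "
from h import *
print(shift([431.9,-125.9,60]))"
```

```text
(array([-0.06, -0.05, 11.03]), array([-3.1416e+00,  1.0000e-04,  4.6890e-01]))
```

>>> move_arm(targets=[0.4,-0.1,0,4,0,0.4,-0.1,0,8,0,0.4,-0.1,0,11,0,0.4,-0.1,0,11,0,0.4,-0.1,0,11,0,0.4,-0.1,0,11,0])

```text
clock: 4.2
eef_pos: [433.0, -126.9, 61.7]
tcp_rot: [3.14, -0.002, 0.469]
contact_force: [0.7, -0.2, 0.8]
opening: 0.701
```

```bash
python3 look.py w2 8 tablet; python3 - <<'E'
from h import *
f=r.grab_frame("wrist")
hsv=cv2.cvtColor(f["img"],cv2.COLOR_BGR2HSV); m=cv2.inRange(hsv,(15,40,90),(32,200,255))
n,l,st,c=cv2.connectedComponentsWithStats(m)
for i in range(1,n):
    if st[i,4]>800: print(st[i],c[i],cyl_fit(f,l==i,20,0,14,[432,-126]))
E
```

```text
4.25 [ 433.1 -126.9   61.9] [ 3.1397e+00 -2.1000e-03  4.6880e-01] 0.6993470370976962 [0.6 1.7 0.4]
tablet 0.86 [161.8 223.5] [416.6 -40.    8. ] [243  97 203] 4866
tablet 0.73 [316.8 267.1] [ 432.1 -125.8    8. ] [204 253 255] 4310
tablet 0.69 [332.   70.9] [525.2 -86.8   8. ] [254 138 241] 6125
tablet 0.64 [72.7 17.4] [490.5  30.3   8. ] [138 139 135] 3505
tablet 0.57 [453.2 174.1] [ 510.1 -165.8    8. ] [  0 224 255] 5292
tablet 0.56 [159.1 336. ] [351.6 -62.4   8. ] [238  89 194] 1837
tablet mark [(0.89, array([ 510.7, -166.8,    6.8])), (0.88, array([347.5, -71.2,   9. ])), (0.83, array([521.4, -86.7,   5. ])), (0.58, array([ 432.5, -126.5,    7.5])), (0.55, array([414.2, -43.3,   4.8])), (0.3, array([ 495.2, -282.4,    7.8]))]
[ 281  229   74   77 4495] [317.41935484 267.13414905] (array([ 432.13621934, -126.11685123]), 4379.252342671156)
[ 461  446   65   34 1382] [487.71201158 466.29160637] (array([ 358.22907048, -289.38721027]), 3580.5252458788455)
```

View pics/w2.png

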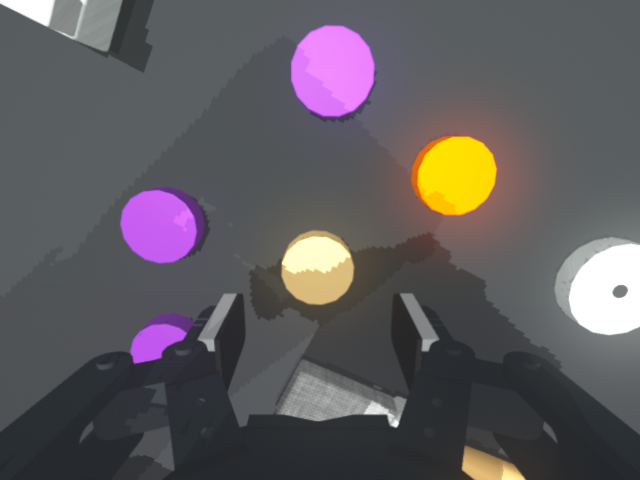

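```bash
cat >> h.py <<'E'
from scipy.spatial.transform import Rotation as Ro
def toolray(f,uv):
    s=r.sense(); R=Ro.from_euler("xyz",s["tcp_rot"]).as_matrix()
    o,d=ray(f,uv); return R.T@(o-s["eef_pos"]), R.T@d
E
python3 - <<'E'
from h import *
f=r.grab_frame("wrist"); 
for uv,y in (((240,293),-29.7),((395,293),29.7),((222,293),-29.7),((412,293),29.7)):
    o,d=toolray(f,uv); print(o.round(1), (o+d*(y-o[1])/d[1]).round(1))
s=r.sense();print(s["eef_pos"],shift([432,-126,3]))
E
```

```text
[  72.4   -0.8 -142.9] [ 14.8 -29.7 -14.8]
[  72.4   -0.8 -142.9] [11.4 29.7 -7.2]
[  72.4   -0.8 -142.9] [ 25.6 -29.7 -38.9]
[  72.4   -0.8 -142.9] [ 22.4  29.7 -31.7]
[ 432.44784386 -126.77740708   61.26097056] (array([-0.01, -0.1 ,  5.83]), array([ 3.1403e+00, -1.4000e-03,  4.6880e-01]))
```

>>> move_arm(targets=[0.4,0,0,2.5,0,0.4,0,0,4.5,0,0.4,0,0,5.7,0,0.4,0,0,5.7,0,-0.3,0,0,5.7,0,-0.3,0,0,5.7,0,-0.3,0,0,5.7,0,-0.3,0,0,5.7,0,-0.3,0,0,5.7,0], squeeze=25)

```text
clock: 5.35
eef_pos: [432.2, -126.7, 4.0]
tcp_rot: [3.141, -0.001, 0.469]
contact_force: [-1.7, 0.6, 7.4]
opening: 0.454
```

```bash
python3 look.py w3 8 tablet
```

```text
5.4 [ 432.2 -126.7    4. ] [ 3.1408e+00 -8.0000e-04  4.6880e-01] 0.4535921478751195 [-1.8  0.3  7.9]
tablet 0.94 [317.2 314.8] [ 431.9 -125.6    8. ] [167 237 251] 8021
tablet 0.85 [103.1 256.9] [416.4 -39.8   8. ] [255 125 242] 9910
tablet 0.67 [340.1  49.2] [523.3 -87.9   8. ] [255 181 255] 11473
tablet 0.57 [510.8 189. ] [ 510.4 -166.3    8. ] [  0 252 255] 10926
tablet 0.51 [129.  418.3] [348.7 -73.8   8. ] [254 115 237] 208
tablet mark [(0.95, array([521.3, -89. ,   7.5])), (0.75, array([415.2, -44.8,   4.6])), (0.7, array([ 432.3, -127.1,    5.6])), (0.65, array([ 511.3, -171.7,    7.7])), (0.5, array([344.7, -73.5,   7.3]))]
```

View pics/w3.png

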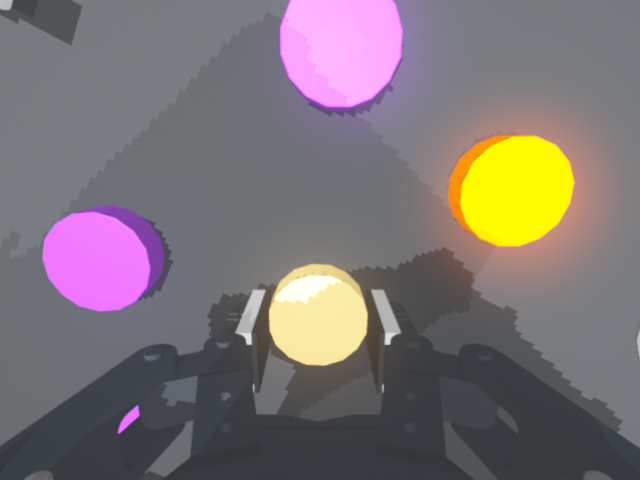

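```bash
python3 - <<'E'
from h import *
f=r.grab_frame("wrist"); 
cv2.imwrite("pics/w3z.png",cv2.resize(f["img"][250:430,200:440],None,fx=3.3,fy=3.3,interpolation=cv2.INTER_CUBIC))
for uv,y in (((265,291),-20),((372,291),20),((254,388),-20),((382,388),20)):
    o,d=toolray(f,uv); print((o+d*(y-o[1])/d[1]).round(1), (o+d*(11-o[0])/d[0]).round(1))
f=r.grab_frame("side"); cv2.imwrite("pics/s3.png",cv2.resize(f["img"][220:360,300:480],None,fx=4,fy=4,interpolation=cv2.INTER_CUBIC))
E
```

```text
[ 16.9 -20.  -17.9] [ 11.  -22.   -4.6]
[13.4 20.  -9.9] [11.  20.9 -4.5]
[ -1.7 -20.  -47.1] [ 11.  -16.7 -63.5]
[ -7.6  20.  -39.4] [ 11.   15.1 -63.5]
```

View pics/w3z.png

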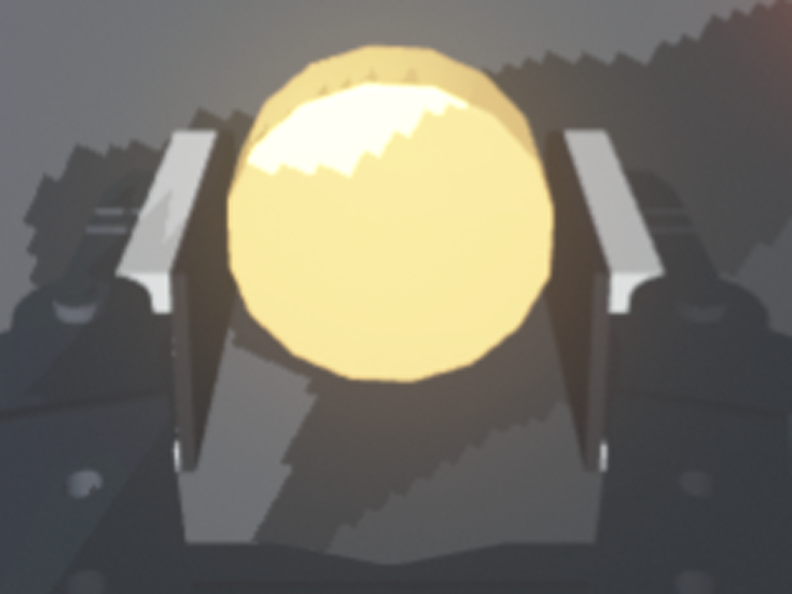

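View pics/s3.png

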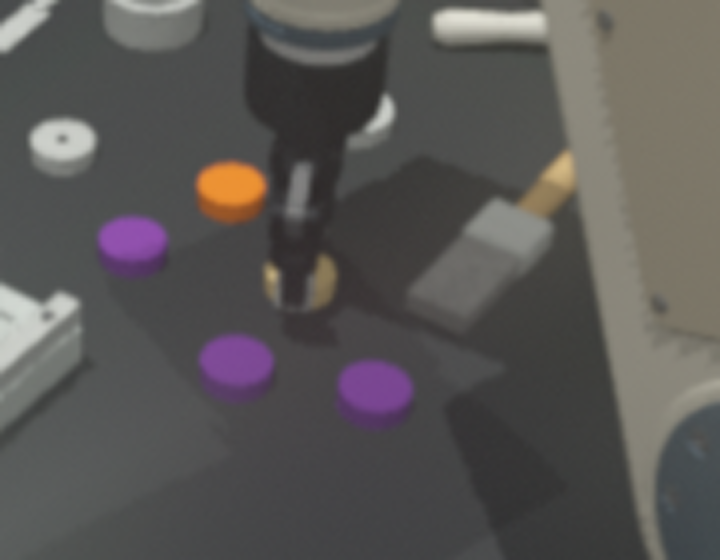

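>>> move_arm(targets=[-0.3,0,0,-3,0,-0.3,0,0,-7,0,-0.3,0,0,-11,0,-0.3,3,-2.5,-15,0,-0.3,6,-5,-17,0,-0.3,9,-7.6,-18.7,0,-0.3,12.5,-10.5,-18.7,0,-0.3,16,-13.5,-18.7,0,-0.3,20,-16.9,-18.7,0,-0.3,24.1,-20.3,-18.7,0])

```text
clock: 6.6
eef_pos: [553.2, 160.1, 190.9]
tcp_rot: [3.141, -0.001, 0.469]
contact_force: [1.0, 0.3, 0.5]
opening: 0.455
```

>>> move_arm(targets=[-0.3,0,0,0,0,-0.3,0,0,0,0,-0.3,0,0,0,0])

```text
clock: 6.9
eef_pos: [552.1, 157.4, 190.2]
tcp_rot: [3.141, 0.001, 0.469]
contact_force: [-0.2, -0.7, -0.7]
opening: 0.452
```

```bash
python3 look.py w4 94 tablet die_mouth die_floor push_face
```

```text
6.95 [552.1 157.  190.2] [3.1415e+00 7.0000e-04 4.6800e-01] 0.4516041663066313 [ 0.1  0.1 -0.8]
tablet 0.79 [317.4 314.5] [505.4 135.   94. ] [ 95 141 164] 7993
tablet 0.78 [584.4 390.9] [540. -71.  94.] [  0 156 254] 1276
tablet 0.7 [528.2 349.7] [549.7 -13.6  94. ] [211  71 161] 1436
tablet 0.2 [364.2 231.9] [573.3 134.8  94. ] [231 234 228] 30118
tablet mark [(0.77, array([ 510.3, -168.5,    7. ])), (0.77, array([521. , -86.8,   5.5])), (0.74, array([551.5, 155.2, 190.9]))]
die_mouth 0.94 [363.8 231.9] [573.2 135.   94. ] [232 235 228] 29926
die_mouth mark [(0.57, array([555. , 168.7,  94.5]))]
die_floor 0.75 [364.2 232. ] [573.3 134.7  94. ] [231 234 228] 30202
die_floor 0.26 [317.3 314.5] [505.3 135.1  94. ] [ 95 141 164] 7970
die_floor mark [(0.75, array([ 616.9, -137.3,    5.4])), (0.74, array([554.4, 168.4,  59.5]))]
push_face 0.58 [364. 232.] [573.2 134.9  94. ] [232 235 228] 30378
push_face 0.16 [317.7 314.7] [505.3 134.8  94. ] [ 95 141 164] 7948
push_face mark [(0.8, array([557.3,  39.3,  72.7]))]
```

View pics/w4.png

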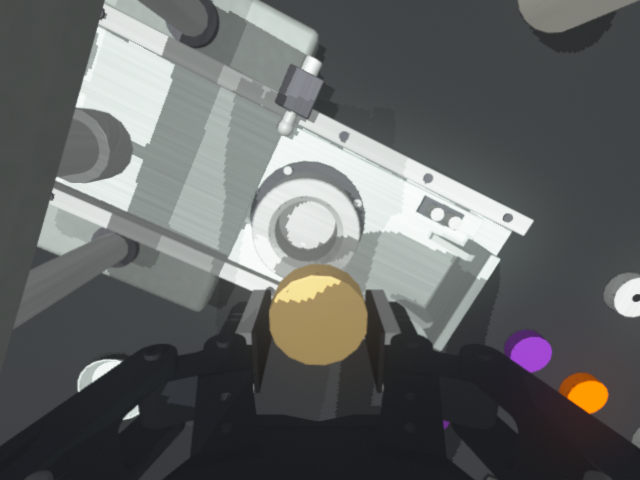

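```bash
cat > die.py <<'E'
from h import *
import sys
f=r.grab_frame("wrist"); g=cv2.GaussianBlur(cv2.cvtColor(f["img"],cv2.COLOR_BGR2GRAY).astype(np.float32),(0,0),1)
s=r.sense(); print(s["clock"],s["eef_pos"].round(1))
a=np.linspace(0,2*np.pi,180,endpoint=False)
np.save("dieframe.npy",f["img"])
def ring(c,rad,z): return proj(f,np.c_[c[0]+rad*np.cos(a),c[1]+rad*np.sin(a),np.full(180,z)]).astype(np.float32)
p=[float(sys.argv[2]),float(sys.argv[3])]
im=cv2.resize(f["img"],None,fx=3,fy=3,interpolation=cv2.INTER_CUBIC)
for rad,z,col in ((36,94,(0,0,255)),(25,94,(0,255,0)),(21,90,(255,0,0)),(21,61,(255,0,255))):
    q=ring(p,rad,z); cv2.polylines(im,[((q+.5)*3-.5).astype(int).reshape(-1,1,2)],True,col,1)
c=(proj(f,[[*p,94]])[0]*3).astype(int)
x0=max(0,c[0]-300);y0=max(0,c[1]-290)
cv2.imwrite(f"pics/{sys.argv[1]}.png",im[y0:y0+580,x0:x0+640])
# samples: edge strength per ring over search
def val(c,rad,z):
    qi=ring(c,rad-1,z);qo=ring(c,rad+1,z)
    vi=cv2.remap(g,qi[:,0].copy(),qi[:,1].copy(),1).ravel();vo=cv2.remap(g,qo[:,0].copy(),qo[:,1].copy(),1).ravel()
    ok=(np.maximum(qi[:,1],qo[:,1])<float(sys.argv[4]) if len(sys.argv)>4 else np.ones(180,bool))
    return np.abs(vo-vi)[ok].mean()
for rad,z in ((36,94),(25,94),(21,90)):
    best=max(((val((p[0]+dx,p[1]+dy),rad,z),p[0]+dx,p[1]+dy) for dx in np.arange(-6,6.1,.5) for dy in np.arange(-6,6.1,.5)))
    print(rad,z,np.round(best,1))
E
python3 die.py d1 554.5 167 265
```

```text
7.4 [552.8 157.9 190.4]
36 94 [ 58.2 555.  169.5]
25 94 [ 31.6 555.  169. ]
21 90 [ 30.1 555.  169. ]
```

View pics/d1.png

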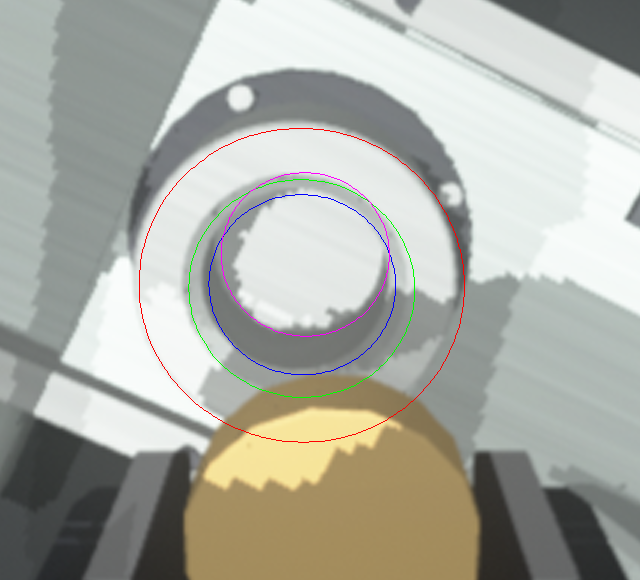

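```bash
cat > held.py <<'E'
from h import *
f=r.grab_frame("wrist"); s=r.sense()
hsv=cv2.cvtColor(f["img"],cv2.COLOR_BGR2HSV); m=cv2.inRange(hsv,(12,40,60),(34,220,255)); m[:200]=0
n,l,st,c=cv2.connectedComponentsWithStats(m)
i=1+np.argmax(st[1:,4]); z=s["eef_pos"][2]
x,A=cyl_fit(f,l==i,20,z-4,z+10,s["eef_pos"][:2])
R=Ro.from_euler("xyz",s["tcp_rot"]).as_matrix()
print(st[i],c[i],s["eef_pos"],x,A, "tool off",(R.T@np.r_[x-s["eef_pos"][:2],0]).round(2))
E
python3 held.py
```

```text
[ 268  264  100  102 8100] [317.76246914 315.13518519] [552.74243035 157.97041646 190.29509987] [552.36350693 158.64157818] 8267.06502506975 tool off [-0.04 -0.77  0.  ]
```

>>> move_arm(targets=[-0.3,-1.5,-0.4,2,0,-0.3,-3.3,-0.8,4.5,0,-0.3,-3.3,-0.8,7,0,-0.3,-3.3,-0.8,7,0,-0.3,-3.3,-0.8,7,0,-0.3,-3.3,-0.8,7,0])

```text
clock: 8.05
eef_pos: [521.0, 150.7, 121.6]
tcp_rot: [3.141, -0.002, 0.469]
contact_force: [0.0, 0.2, 0.3]
opening: 0.452
```

```bash
python3 die.py d2 555 169 600; python3 held.py
```

```text
8.1 [521.  150.7 121.6]
36 94 [ 48.4 555.  169. ]
25 94 [ 40.7 555.  169. ]
21 90 [ 47.7 555.  169. ]
[ 268  264  100  102 8089] [317.80145877 315.12078131] [520.86532193 150.6508874  121.5992532 ] [520.59675398 151.47682903] 8271.52395407157 tool off [ 0.13 -0.86 -0.  ]
```

View pics/d2.png

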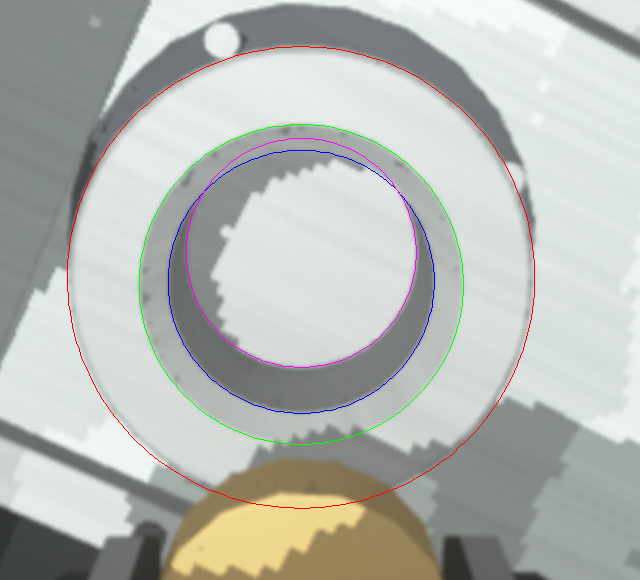

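>>> move_arm(targets=[-0.3,2,0,0,0,-0.3,3.85,0,0.5,0,-0.3,3.85,0,1.2,0,-0.3,3.85,0,1.8,0,-0.3,3.85,0,1.8,0,-0.3,3.85,0,1.8,0])

```text
clock: 8.75
eef_pos: [553.2, 167.4, 102.1]
tcp_rot: [-3.141, 0.001, 0.469]
contact_force: [-1.1, -0.1, 0.4]
opening: 0.449
```

```bash
python3 die.py d3 555 169 260; python3 held.py
```

```text
8.8 [553.5 167.5 102.4]
36 94 [ 86.1 555.  169. ]
25 94 [ nan 549. 163.]
21 90 [ nan 549. 163.]
[ 268  264  100  101 8034] [317.73998008 314.56671646] [553.78364405 167.56496872 102.55813832] [553.46462    168.42281024] 8300.06375065539 tool off [ 0.1  -0.91 -0.  ]die.py:20: RuntimeWarning: Mean of empty slice.
  return np.abs(vo-vi)[ok].mean()
  ret = ret.dtype.type(ret / rcount)
```

View pics/d3.png

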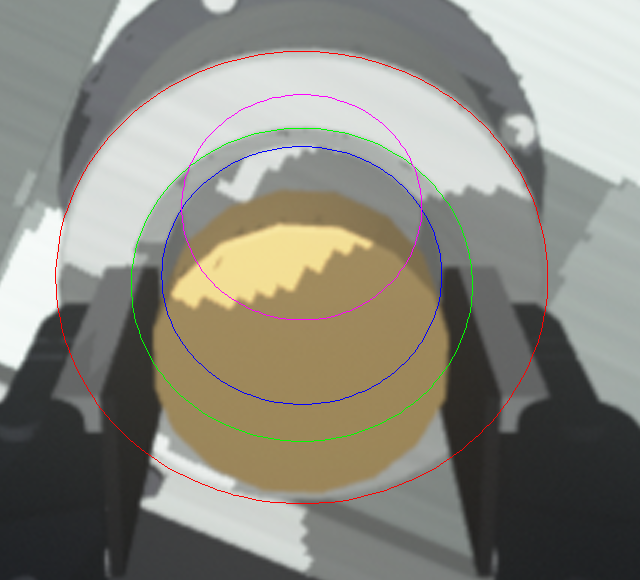

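>>> move_arm(targets=[-0.3,0.15,0,0,0,-0.3,0.15,0,0,0,-0.3,0.15,0,0,0,-0.3,0.15,0,0,0])

```text
clock: 9.25
eef_pos: [555.4, 168.4, 102.4]
tcp_rot: [-3.142, -0.0, 0.469]
contact_force: [-0.3, -0.4, -0.2]
opening: 0.452
```

```bash
python3 die.py d4 555 169 300 2>/dev/null; for i in 1 2 3; do python3 held.py; done
```

```text
9.3 [555.4 168.4 102.3]
36 94 [ 72.1 555.  169. ]
25 94 [ 44.5 555.  169. ]
21 90 [ 33.8 555.  173. ]
[ 268  264  100  101 8040] [317.74825871 314.56853234] [555.37587771 168.39991679 102.28770171] [555.21077855 169.31740441] 8277.002048219088 tool off [ 0.27 -0.89 -0.  ]
[ 268  264  100  101 8040] [317.7369403  314.56430348] [555.35979099 168.41646429 102.27710287] [555.20607908 169.32310244] 8278.336242626421 tool off [ 0.27 -0.88  0.  ]
[ 268  264  100  101 8037] [317.75438596 314.5633943 ] [555.38481849 168.42893983 102.28141497] [555.21484979 169.32067354] 8280.498022871092 tool off [ 0.25 -0.87  0.  ]
```

>>> move_arm(targets=[-0.3,0,0,0.4,0,-0.3,0,0,0.8,0,-0.3,0,0,1.05,0,-0.3,0,0,1.05,0,-0.3,0,0,1.05,0])

```text
clock: 9.95
eef_pos: [555.3, 168.5, 92.6]
tcp_rot: [-3.141, 0.0, 0.469]
contact_force: [-3.9, -0.8, 13.1]
opening: 0.45
```

```bash
python3 held.py; python3 look.py w5 94
```

```text
[ 268  264  100  101 8045] [317.71858297 314.6466128 ] [555.3526966  168.50553182  92.63286198] [555.11877663 169.41269627] 8280.307920805644 tool off [ 0.2  -0.91  0.  ]
10.05 [555.3 168.5  92.6] [-3.1414e+00  1.0000e-04  4.6880e-01] 0.452658643872635 [-4.8 -0.3 13.5]
```

View pics/w5.png

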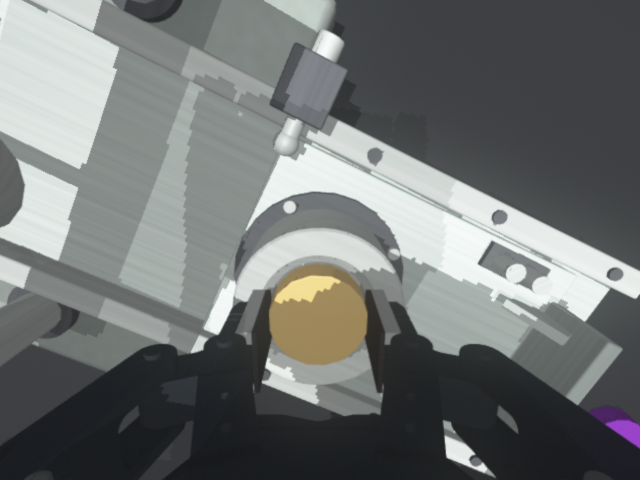

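>>> move_arm(targets=[-0.3,0,0,-0.3,0,-0.3,-0.1,-0.05,-0.3,0,-0.3,-0.1,-0.05,-0.1,0,-0.3,-0.1,-0.05,0,0,-0.3,-0.1,-0.05,0,0,-0.3,-0.1,-0.05,0,0])

```text
clock: 10.65
eef_pos: [554.4, 168.5, 92.6]
tcp_rot: [-3.142, -0.0, 0.469]
contact_force: [-3.4, -1.2, 13.7]
opening: 0.454
```

```bash
python3 held.py; python3 die.py d5 555 169 290 2>/dev/null
```

```text
[ 268  264  100  101 8041] [317.71744808 314.6517846 ] [554.35671162 168.46882395  92.60555451] [554.16693168 169.37464588] 8279.071923512965 tool off [ 0.24 -0.89  0.  ]
10.75 [554.4 168.5  92.6]
36 94 [ 77.4 555.  169.5]
25 94 [ 46.9 555.  169.5]
21 90 [ 72.9 549.  166. ]
```

View pics/d5.png

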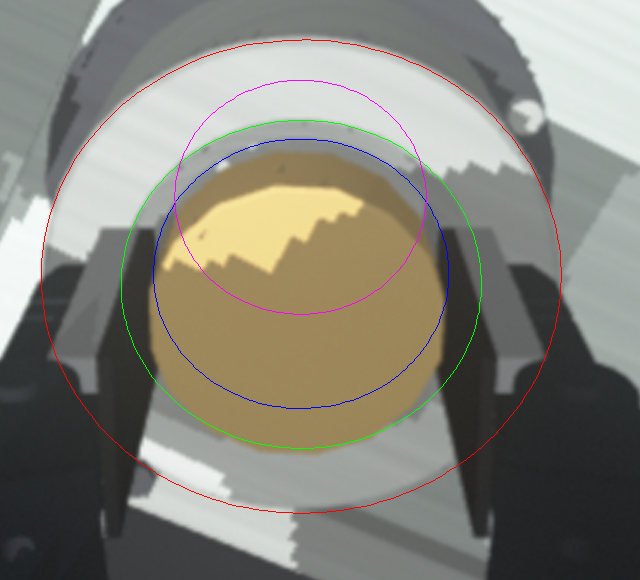

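>>> move_arm(targets=[-0.3,0,0,-0.15,0,-0.3,0.08,0.04,-0.15,0,-0.3,0.08,0.04,-0.1,0,-0.3,0.08,0.04,-0.1,0,-0.3,0.08,0.04,-0.1,0])

```text
clock: 11.25
eef_pos: [555.3, 168.4, 92.7]
tcp_rot: [3.142, 0.0, 0.469]
contact_force: [-0.3, 0.0, 4.2]
opening: 0.454
```

```bash
python3 held.py; python3 die.py d6 555 169 290 2>/dev/null; python3 -c "
from h import *
print(r.sense()['contact_force'])"
```

```text
[ 268  264  100  101 8043] [317.76476439 314.61581499] [555.26138986 168.38060638  92.75171834] [555.0809117  169.29795471] 8279.66828994546 tool off [ 0.25 -0.9  -0.  ]
11.35 [555.3 168.4  92.8]
36 94 [ 78.1 555.  169.5]
25 94 [ 53.2 549.  163.5]
21 90 [ 77.3 549.5 166.5]
[-0.34869907 -0.26585308  3.84926056]
```

>>> move_arm(targets=[-0.05,0,0,0,0,0.05,0,0,0,0,0.1,0,0,0,0,0.1,0,0,0,0,0.1,0,0,0,0])

```text
clock: 11.85
eef_pos: [555.1, 168.4, 92.7]
tcp_rot: [-3.142, 0.0, 0.469]
contact_force: [0.2, -0.2, 0.7]
opening: 0.548
```

```bash
python3 look.py w6 94
```

```text
11.9 [555.1 168.4  92.7] [-3.1416e+00  1.0000e-04  4.6880e-01] 0.5488066635546923 [-0.3 -0.7  0.1]
```

View pics/w6.png

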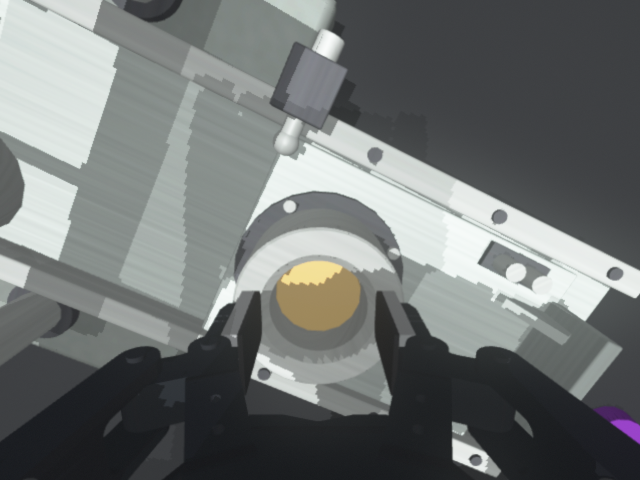

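>>> move_arm(targets=[0.3,0,0,-3,0,0.4,0,0,-7,0,0.4,-1,3,-9,0,0.4,-2,7,-9,0,0.4,-3,11,-9,0,0.4,-4,15,-9,0,0.4,-5,19,-9,0,0.4,-6,23,-9,0,0.4,-7,27,-9,0,0.4,-8.3,30.2,-9,0])

```text
clock: 12.9
eef_pos: [618.2, -140.7, 182.8]
tcp_rot: [3.141, -0.001, 0.468]
contact_force: [0.1, 0.1, -0.5]
opening: 0.702
```

>>> move_arm(targets=[0.4,0,0,3,0,0.4,0,0,6,0,0.4,0,0,6,0,0.4,0,0,6,0])

```text
clock: 13.3
eef_pos: [617.4, -138.4, 122.8]
tcp_rot: [-3.141, 0.001, 0.469]
contact_force: [-0.7, -0.2, 0.9]
opening: 0.701
```

```bash
python3 look.py w7 8 pressing_disc
```

```text
13.35 [ 618.2 -138.4  123.9] [ 3.141e+00 -7.000e-04  4.691e-01] 0.7002751171893831 [0.  0.3 0.4]
pressing_disc 0.8 [317.  235.8] [ 617.3 -136.6    8. ] [86 85 83] 2566
pressing_disc mark [(0.72, array([ 616.3, -133.7,    3.1]))]
```

View pics/w7.png

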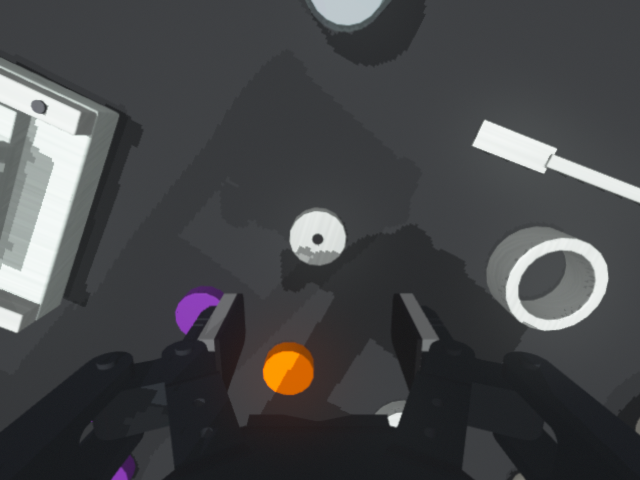

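>>> move_arm(targets=[0.4,0,-0.1,3,0,0.4,0,-0.1,6.5,0,0.4,0,-0.1,6.5,0,0.4,0,-0.1,6.5,0,0.4,0,-0.1,6.5,0])

```text
clock: 13.95
eef_pos: [618.6, -137.8, 60.0]
tcp_rot: [3.14, -0.002, 0.469]
contact_force: [-0.2, -0.3, -0.2]
opening: 0.701
```

```bash
python3 - <<'E'
from h import *
f=r.grab_frame("wrist"); s=r.sense(); cv2.imwrite("pics/w8.png",f["img"])
for c,g in regs(f,"pressing_disc"):
    x,A=cyl_fit(f,g,20,0,14,[617,-137]); print(c,x,A,g.sum(),cen(g),shift([x[0]+.36,x[1]-.7,3.5]))
print(s["eef_pos"])
E
```

```text
0.61 [ 617.36360018 -136.68345043] 4445.456368140411 4267 (316.32927115069134, 268.7684555894071) (array([-0.06, -0.09,  5.64]), array([ 3.1396e+00, -2.4000e-03,  4.6890e-01]))
[ 618.66559245 -137.88160197   60.06530156]
```

View pics/w8.png

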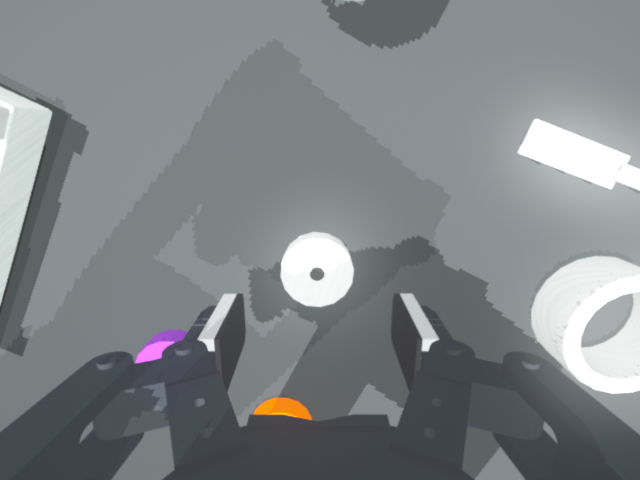

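>>> move_arm(targets=[0.4,-0.05,-0.05,2.5,0,0.4,-0.05,-0.05,4.5,0,0.4,-0.05,-0.05,5.5,0,0.4,-0.05,-0.05,5.5,0,-0.3,-0.05,-0.05,5.5,0,-0.3,-0.05,-0.05,5.5,0,-0.3,-0.05,-0.05,5.5,0,-0.3,-0.05,-0.05,5.5,0,-0.3,-0.05,-0.05,5.5,0], squeeze=40)

```text
clock: 14.95
eef_pos: [617.4, -137.7, 4.2]
tcp_rot: [3.14, -0.002, 0.469]
contact_force: [-0.4, -0.7, 7.1]
opening: 0.442
```

```bash
python3 - <<'E'
from h import *
f=r.grab_frame("wrist"); s=r.sense(); cv2.imwrite("pics/w9.png",f["img"])
for c,g in regs(f,"pressing_disc"):
    x,A=cyl_fit(f,g,20,0,14,[617,-137]); print(c,x,A,g.sum(),cen(g),"tool off",-shift([*(2*s["eef_pos"][:2]-x),0])[0]*10)
print(s["eef_pos"],s["opening"],s["contact_force"])
E
```

```text
0.74 [ 617.13221986 -136.61208575] 8255.397744012997 7872 (317.3724593495935, 314.3988821138211) tool off [ 0.3 -1.  -4.2]
[ 617.38055696 -137.6517134     4.23184391] 0.44152900535445133 [-1.41594009 -0.60735989  6.80520826]
```

View pics/w9.png

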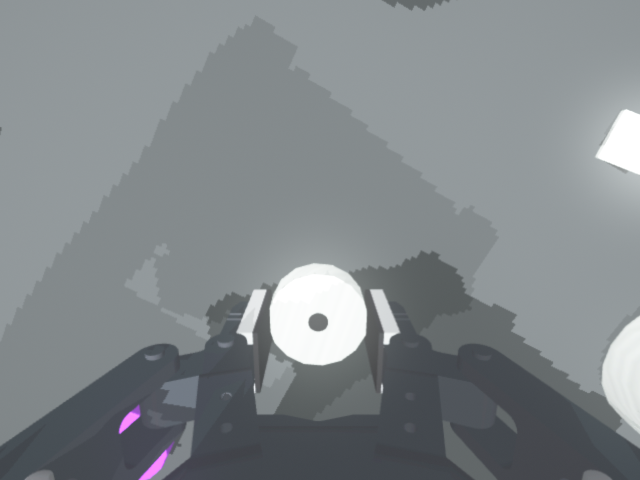

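>>> move_arm(targets=[-0.3,0,0,-3,0,-0.3,0,0,-7,0,-0.3,0,0,-11,0,-0.3,1,-4,-14,0,-0.3,2,-8,-14,0,-0.3,3,-12,-14,0,-0.3,4,-16,-14,0,-0.3,5,-20,-14,0,-0.3,6,-23,-14,0,-0.3,7,-26,-14,0])

```text
clock: 16.05
eef_pos: [561.0, 127.8, 143.4]
tcp_rot: [3.141, -0.001, 0.469]
contact_force: [0.7, -0.6, -1.8]
opening: 0.441
```

>>> move_arm(targets=[-0.3,0.5,-2,0,0,-0.3,0.5,-4,0,0,-0.3,0.5,-4,1,0,-0.3,0.5,-4,1,0,-0.3,0.5,-4,1,0])

```text
clock: 16.55
eef_pos: [547.8, 163.4, 132.6]
tcp_rot: [3.141, 0.001, 0.468]
contact_force: [0.7, -1.1, -0.4]
opening: 0.445
```

```bash
python3 die.py d7 555 169 260 2>/dev/null;python3 look.py w10 94; python3 -c "
from h import *
print(shift([555.2,168.4,102.5]))"
```

```text
16.6 [548.1 163.3 132.8]
36 94 [ 76.3 555.  169.5]
25 94 [ 42.1 555.  169.5]
21 90 [ 40.2 558.  166.5]
16.65 [548.2 163.4 132.9] [ 3.1414e+00 -1.0000e-04  4.6790e-01] 0.4422616888083597 [ 0.4  0.3 -1.8]
(array([ 0.85, -0.13,  3.04]), array([ 3.1414e+00, -1.0000e-04,  4.6790e-01]))
```

View pics/d7.png

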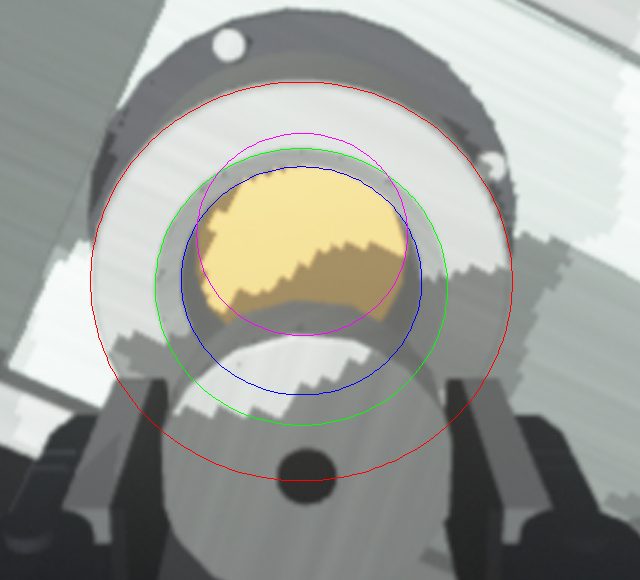

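>>> move_arm(targets=[-0.3,0.85,-0.15,1,0,-0.3,0.85,-0.15,2,0,-0.3,0.85,-0.15,3,0,-0.3,0.85,-0.15,3,0,-0.3,0.85,-0.15,3,0,-0.3,0.85,-0.15,3,0])

```text
clock: 17.25
eef_pos: [554.8, 169.3, 102.9]
tcp_rot: [3.142, -0.0, 0.469]
contact_force: [-0.1, 0.6, -1.9]
opening: 0.448
```

```bash
python3 die.py d8 555 169 290 2>/dev/null;python3 look.py w11 94; python3 -c "
from h import *
print(shift([555.2,168.5,92.8]))"
```

```text
17.3 [554.9 169.4 103.1]
36 94 [ 72.8 555.  169. ]
25 94 [ 44.7 555.  169.5]
21 90 [ 39.3 557.  164.5]
17.35 [555.  169.4 103.2] [ 3.1414e+00 -7.0000e-04  4.6890e-01] 0.44409988076734935 [ 0.2 -0.1 -0.6]
(array([-0.02,  0.09,  1.04]), array([ 3.1414e+00, -7.0000e-04,  4.6890e-01]))
```

View pics/d8.png

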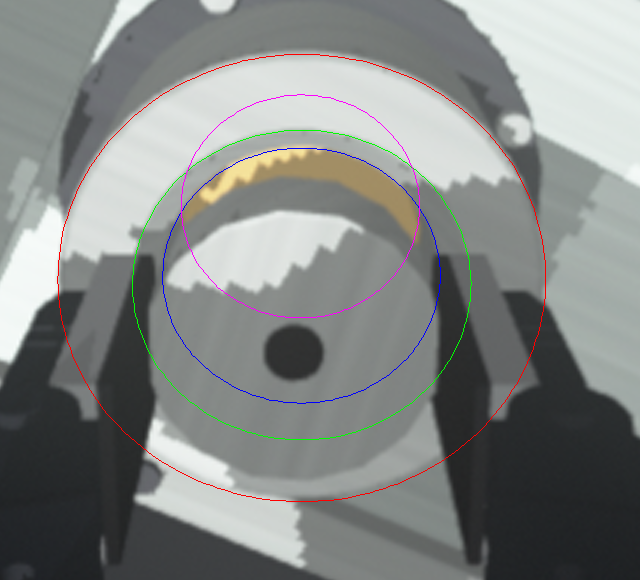

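>>> move_arm(targets=[-0.3,0,0.08,0,0,-0.3,0,0.08,0.2,0,-0.3,0,0.08,0.3,0,-0.3,0,0.08,0.3,0,-0.3,0,0.08,0.3,0])

```text
clock: 17.85
eef_pos: [555.0, 168.6, 99.7]
tcp_rot: [-3.142, 0.0, 0.469]
contact_force: [0.5, -0.4, -1.5]
opening: 0.445
```

```bash
python3 look.py w12 94; python3 - <<'E'
from h import *
f=r.grab_frame("wrist"); s=r.sense(); z=s["eef_pos"][2]
for c,g in regs(f,"pressing_disc"):
    x,A=cyl_fit(f,g,20,z-4.2,z+9.8,[555,168]); print(c,x,A,g.sum())
print(shift([555.2,168.5,92.8]))
E
```

```text
17.9 [555.1 168.6  99.8] [-3.1416e+00  1.0000e-04  4.6880e-01] 0.44170426128367946 [ 0.   0.5 -0.9]
0.86 [554.92529939 169.75032774] 8263.678663205821 7897
(array([0.  , 0.01, 0.7 ]), array([ 3.1416, -0.    ,  0.4688]))
```

Aligned. Lowering.

>>> move_arm(targets=[-0.3,0,0,0.3,0,-0.3,0,0,0.55,0,-0.3,0,0,0.7,0,-0.3,0,0,0.7,0,-0.3,0,0,0.7,0])

```text
clock: 18.5
eef_pos: [554.9, 168.6, 92.9]
tcp_rot: [-3.142, 0.0, 0.469]
contact_force: [-2.0, -1.3, 3.5]
opening: 0.447
```

>>> move_arm(targets=[-0.05,0,0,0,0,0.05,0,0,0,0,0.1,0,0,0,0,0.1,0,0,0,0,0.1,0,0,0,0])

```text
clock: 19.0
eef_pos: [555.1, 168.6, 92.7]
tcp_rot: [-3.142, -0.0, 0.469]
contact_force: [-0.2, 0.2, 0.5]
opening: 0.549
```

```bash
python3 look.py w13 94
```

```text
19.05 [555.1 168.6  92.8] [-3.1416 -0.      0.4688] 0.5472129242629415 [ 0.   0.5 -0.3]
```

View pics/w13.png

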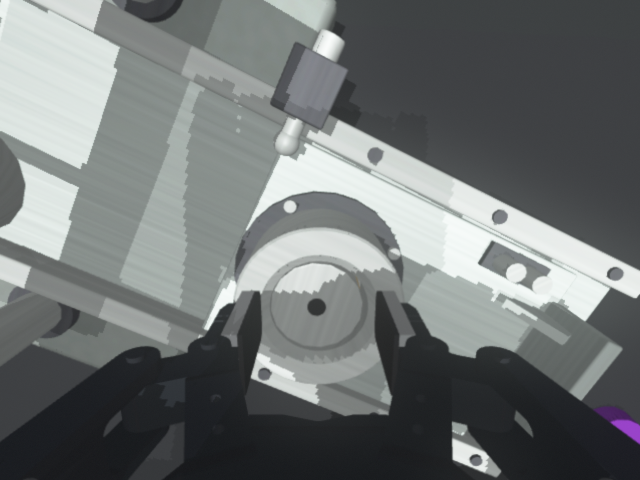

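>>> move_arm(targets=[0.1,0,0,-3,0,0.1,-2,0,-7,0,0.1,-3,0,-9,0,0.1,-3,0,-9,0,0.1,-3,0,-9,0,0.1,-3,0,-9,0])

```text
clock: 19.65
eef_pos: [528.1, 155.0, 181.7]
tcp_rot: [-3.141, 0.001, 0.469]
contact_force: [-0.2, 1.0, -0.5]
opening: 0.551
```

```bash
sed -i 's/(21,61,(255,0,255))/(20,89,(255,0,255)),(2,89,(0,255,255))/' die.py; python3 die.py d9 555 169.2 400 2>/dev/null;python3 look.py w14 72 push_face; cp pics/w14.png pics/w14b.png
```

```text
19.7 [528.  155.  181.5]
36 94 [ 48.6 554.5 169.7]
25 94 [ 34.4 555.  169.2]
21 90 [ 38.4 554.  168.7]
19.75 [528.  155.  181.5] [-3.1412e+00  1.9000e-03  4.6890e-01] 0.5545572889111983 [-0.2  0.1 -0.3]
push_face 0.66 [381.5 213.2] [563.7 125.1  72. ] [227 230 223] 34942
push_face mark [(0.71, array([559.6,  37.3,  68.8])), (0.38, array([555.9, 298.4,   2.2]))]
```

View pics/d9.png

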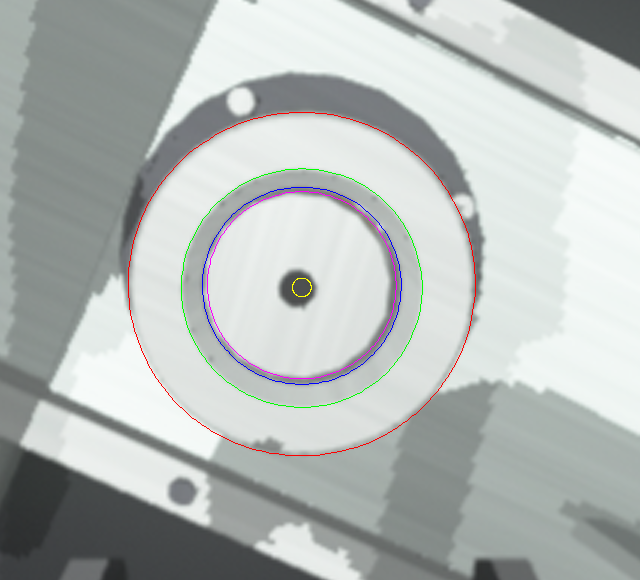

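View pics/w14.png

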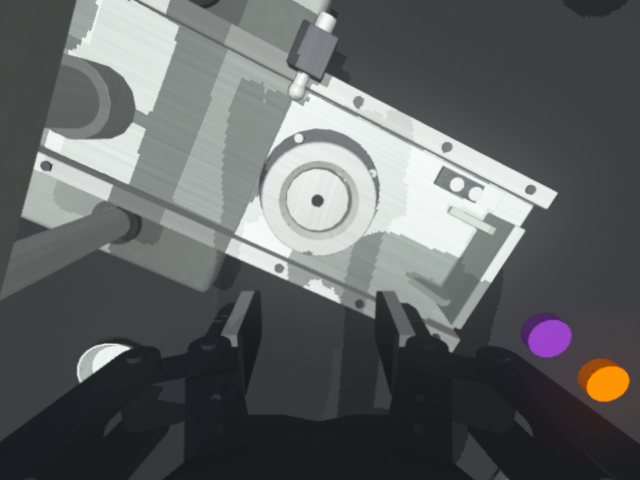

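```bash
python3 - <<'E'
from h import *
f=r.grab_frame("wrist"); print(r.sense()["qpos"].round(3))
for L in ([(359,101),(447,147),(530,190)],[(47,165),(278,268),(359,303)]):
    P=np.array([hit(f,u,52)[:2] for u in L]); print(P.round(1)); d=P[-1]-P[0]; print("yaw",np.arctan2(d[0],-d[1]))
for n in ["scene","side"]:
    f=r.grab_frame(n); print([(m["conf"],np.round(m["position"],1)) for t in ("press","push_face","die_mouth") for m in r.mark_of(f,t)])
E
```

```text
[ 0.283  0.293  1.841 -0.     1.009  1.385]
[[622.5 172.6]
 [623.8 102.5]
 [625.2  32.5]]
yaw 0.019301884517369524
[[483.8 349.9]
 [487.4 170.1]
 [489.8  99.8]]
yaw 0.0239768334665811
[(0.87, array([550.3, 299.4,  -1.7])), (0.78, array([556.5, 163. ,  92.5]))]
[(0.8, array([554.7, 302.8,  -2.2])), (0.6, array([560. ,  39.1,  73.2])), (0.79, array([555.8, 164.2,  95.8]))]
```

>>> move_arm(targets=[-1,-1,3.5,0,6,-1,-2,7,0,13,-1,-3,10.5,0,20,-1,-4.5,15.7,0,25.6,-1,-4.5,15.7,3,25.6,-1,-4.5,15.7,6,25.6,-1,-4.5,15.7,8,25.6,-1,-4.5,15.7,8,25.6], squeeze=80)

```text
clock: 21.1
eef_pos: [557.1, -5.6, 100.3]
tcp_rot: [-3.141, 0.005, 0.022]
contact_force: [-1.3, 0.5, -0.1]
opening: -0.001
```

```bash
python3 look.py w15 72;  python3 - <<'E'
from h import *
f=r.grab_frame("scene"); cv2.imwrite("pics/s15.png",cv2.resize(f["img"][80:300,250:500],None,fx=3,fy=2.7))
print(shift([558.6,-5,58]))
E
```

```text
21.15 [558.2  -5.4 101.9] [-3.1415e+00  2.6000e-03  2.1900e-02] -0.0002926359083921849 [-0.4 -0.6  0.6]
(array([-0.06, -0.03,  4.5 ]), array([-3.1416e+00,  4.0000e-04,  2.2100e-02]))
```

View pics/w15.png

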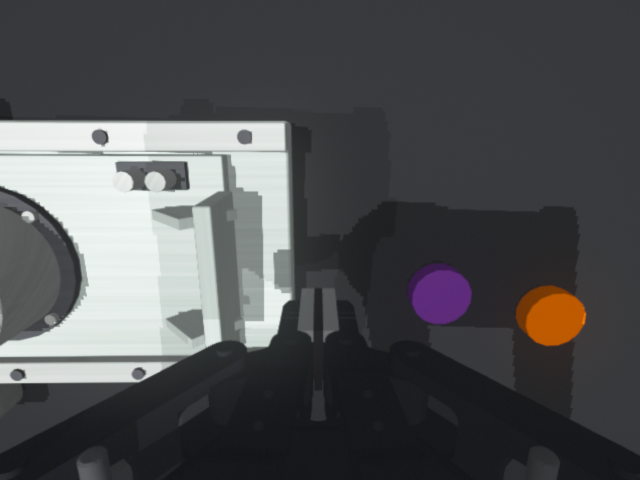

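View pics/s15.png

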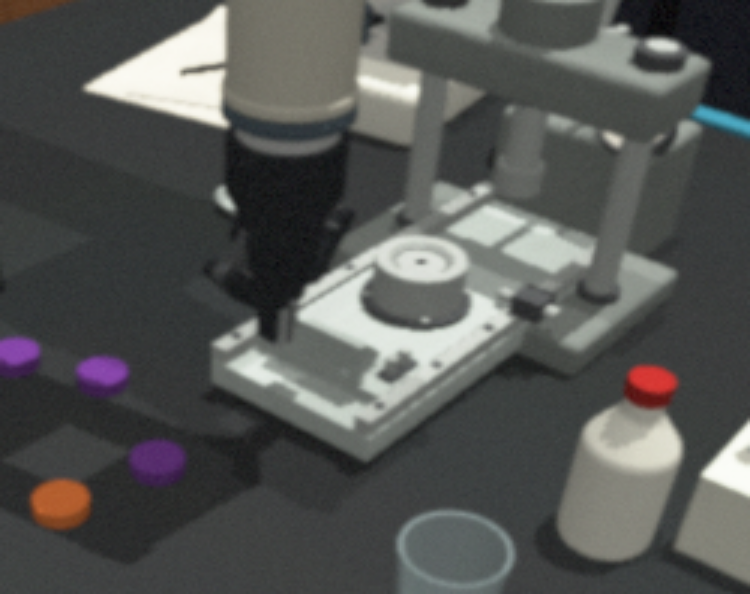

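>>> move_arm(targets=[-1,0,0,2,0,-1,0,0,3.2,0,-1,0,-1,3.2,0,-1,0,-1.5,3.2,0,-1,0,-2,3.2,0,-1,0,-2.3,3.2,0,-1,0,-2.6,3.2,0,-1,0,-2.6,3.2,0])

```text
clock: 22.0
eef_pos: [558.7, 21.0, 71.1]
tcp_rot: [-3.142, -0.0, 0.022]
contact_force: [0.5, 0.4, -0.2]
opening: 0.0
```

```bash
python3 look.py w16 72;  python3 - <<'E'
from h import *
f=r.grab_frame("scene"); cv2.imwrite("pics/s16.png",cv2.resize(f["img"][100:280,250:450],None,fx=3.5,fy=3.2))
E
```

```text
22.05 [558.6  20.8  71. ] [ 3.1416e+00 -3.0000e-04  2.2300e-02] 0.004214698827325568 [ 0.2 -0.8  0.5]
```

View pics/w16.png

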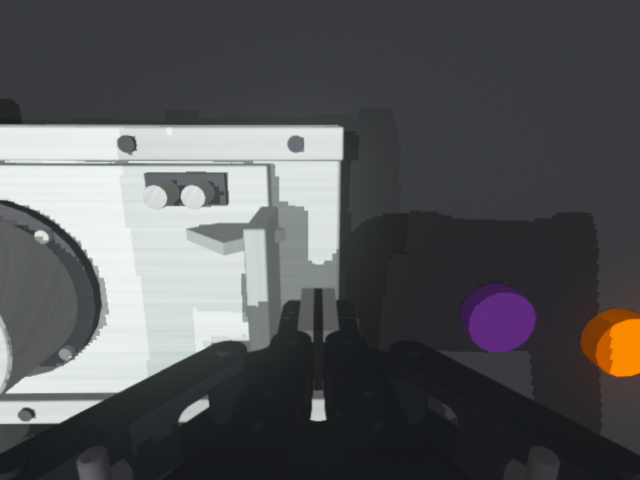

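View pics/s16.png

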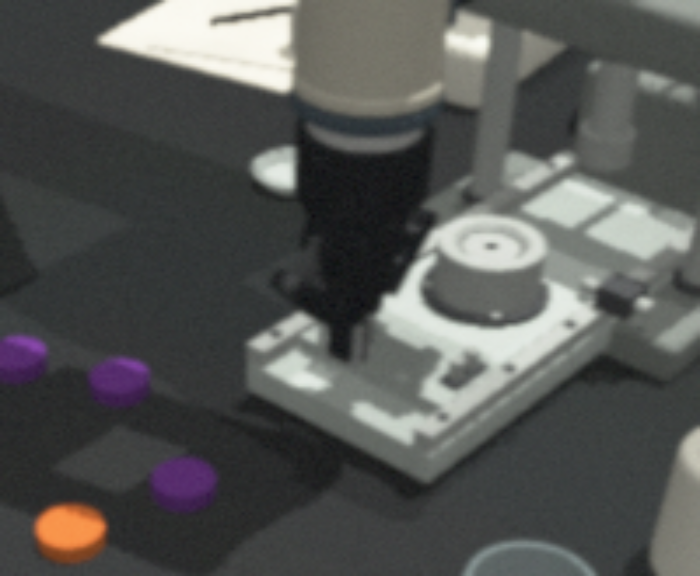

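>>> move_arm(targets=[-1,0,-0.4,0,0,-1,0,-0.8,0,0,-1,0,-1.2,0,0,-1,0,-1.6,0,0,-1,0,-2.0,0,0,-1,0,-2.4,0,0,-1,0,-2.8,0,0,-1,0,-2.8,0,0])

```text
clock: 22.9
eef_pos: [557.9, 49.4, 70.8]
tcp_rot: [-3.141, -0.0, 0.022]
contact_force: [0.1, -0.6, 0.5]
opening: -0.002
```

```bash
python3 look.py w17 72 2>/dev/null;  python3 - <<'E'
from h import *
f=r.grab_frame("scene"); cv2.imwrite("pics/s17.png",cv2.resize(f["img"][100:280,250:450],None,fx=3.5,fy=3.2))
E
```

```text
22.95 [557.9  49.2  70.8] [-3.1412 -0.      0.0223] -0.0009216652684671703 [ 0.4  0.3 -0.5]
```

View pics/w17.png

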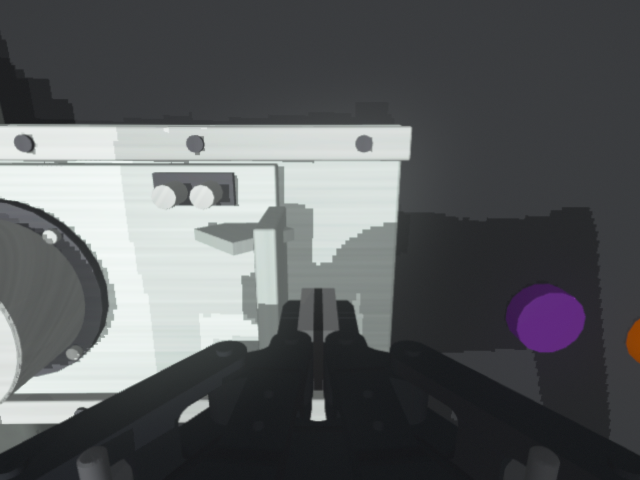

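View pics/s17.png

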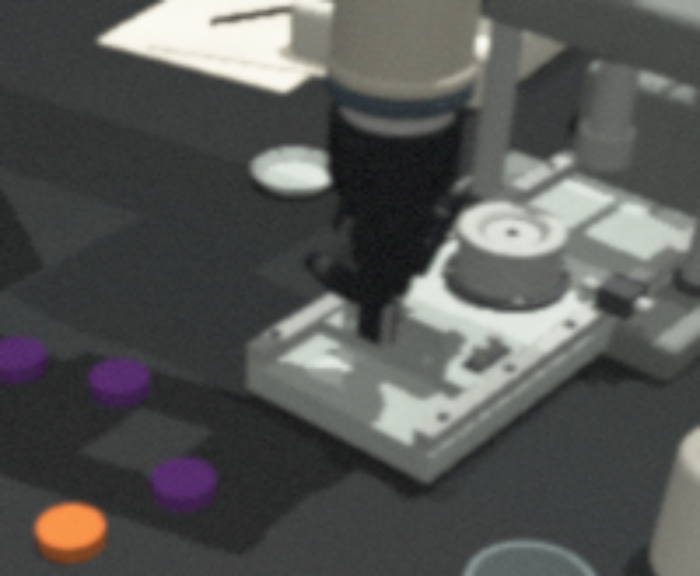

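>>> move_arm(targets=[-1,0,-0.7,0,0,-1,0,-1.5,0,0,-1,0,-2.4,0,0,-1,0,-3.3,0,0,-1,0,-4.2,0,0,-1,0,-5.1,0,0,-1,0,-6,0,0,-1,0,-6.7,0,0,-1,0,-7.2,0,0,-1,0,-7.2,0,0])

```text
clock: 24.0
eef_pos: [556.4, 121.6, 70.8]
tcp_rot: [-3.141, -0.0, 0.022]
contact_force: [0.0, -0.1, 0.7]
opening: 0.002
```

```bash
python3 look.py w18 72 2>/dev/null;  python3 - <<'E'
from h import *
f=r.grab_frame("scene"); cv2.imwrite("pics/s18.png",cv2.resize(f["img"][80:260,270:490],None,fx=3.3,fy=3.2))
for n in ["scene","side"]:
    f=r.grab_frame(n); print([(m["conf"],np.round(m["position"],1)) for t in ("push_face","die_mouth") for m in r.mark_of(f,t)])
E
```

```text
24.05 [556.5 121.2  70.9] [-3.1411e+00 -4.0000e-04  2.2400e-02] 0.0007951142363967365 [-0.7 -0.6  0.1]
[(0.65, array([551.8, 265.9,  86. ])), (0.55, array([555.5, 136.6,  73.5])), (0.28, array([ 353.7, -246.1,   -0.9])), (0.67, array([554.8, 257.7,  95.8]))]
[(0.71, array([555.4, 136.5,  72.7])), (0.65, array([552.4, 262.4,  96.4])), (0.32, array([7.98e+02, 7.27e+01, 7.00e-01])), (0.6, array([552.7, 263.2,  96. ]))]
```

View pics/w18.png

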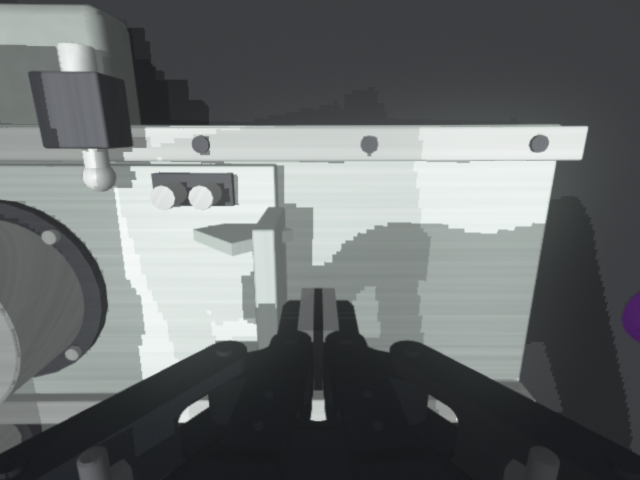

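View pics/s18.png

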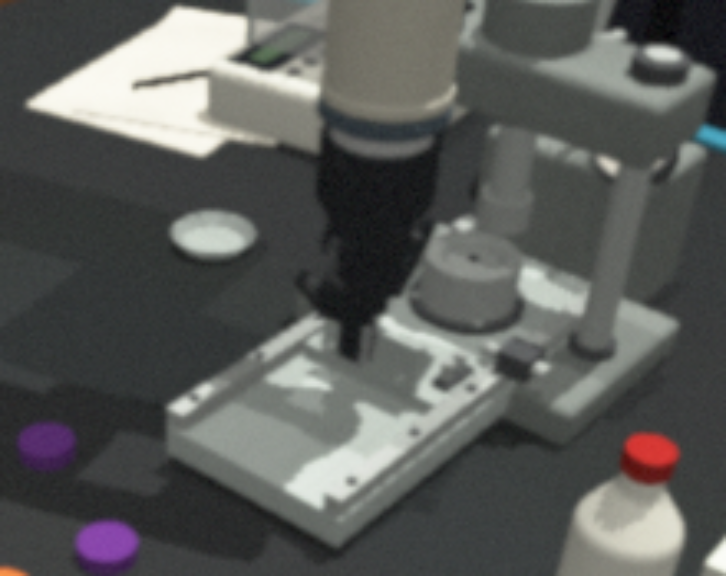

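>>> move_arm(targets=[-1,0,-0.5,0,0,-1,0,-1.0,0,0,-1,0,-1.5,0,0,-1,0,-1.9,0,0,-1,0,-2.2,0,0,-1,0,-2.5,0,0,-1,0,-2.8,0,0,-1,0,-2.8,0,0])

```text
clock: 25.2
eef_pos: [555.6, 148.8, 70.8]
tcp_rot: [3.141, 0.0, 0.022]
contact_force: [-0.2, -1.5, 0.5]
opening: -0.001
```

```bash
python3 look.py w19 72 2>/dev/null
```

```text
25.25 [555.7 148.8  70.8] [-3.1415e+00  1.0000e-04  2.2100e-02] 0.0022102850094958583 [ 0.7 -0.8 -0.3]
```

View pics/w19.png

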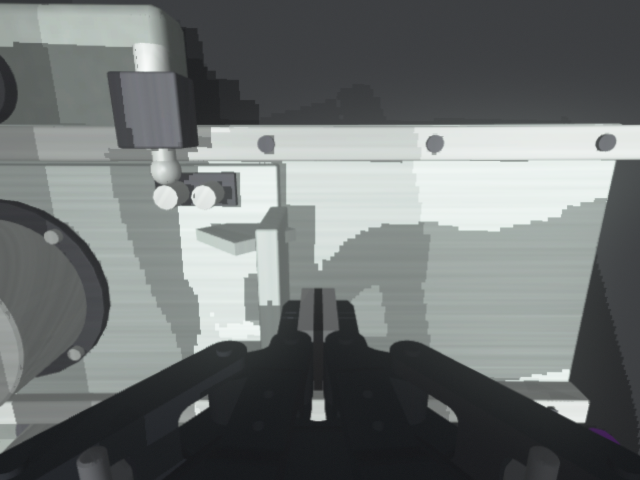

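>>> move_arm(targets=[-1,0,-0.2,0,0,-1,0,-0.3,0,0,-1,0,-0.4,0,0,-1,0,-0.5,0,0,-1,0,-0.6,0,0,-1,0,-0.6,0,0])

```text
clock: 25.85
eef_pos: [555.7, 154.9, 70.8]
tcp_rot: [-3.141, -0.0, 0.022]
contact_force: [-0.4, -0.6, 1.0]
opening: 0.0
```

```bash
python3 look.py w20 72 2>/dev/null
```

```text
25.9 [555.7 154.8  70.8] [-3.1414e+00 -2.0000e-04  2.2100e-02] -0.0004817194206514255 [-0.  -0.1 -0.9]
```

View pics/w20.png

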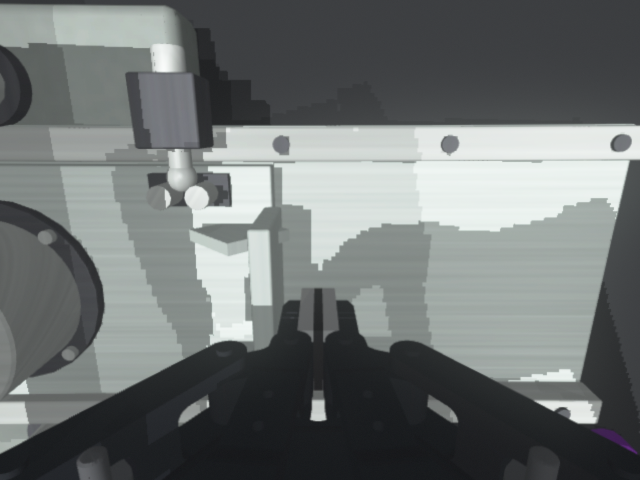

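>>> move_arm(targets=[-1,0,1,0,0,-1,0,3,0,0,-1,0,6,0,0,-1,0,9,-2,0,-1,0,12,-6,0,-1,0,15,-10,0,-1,0,15,-10,0,-1,0,15,-10,0])

```text
clock: 26.7
eef_pos: [559.3, 3.5, 171.8]
tcp_rot: [-3.142, -0.002, 0.02]
contact_force: [-0.3, -0.9, 0.1]
opening: -0.002
```

```bash
python3 look.py w21 72 2>/dev/null; python3 - <<'E'
from h import *
f=r.grab_frame("wrist")
cv2.imwrite("pics/w21z.png",cv2.resize(f["img"][60:360,0:300],None,fx=2,fy=2,interpolation=cv2.INTER_CUBIC))
print([(t,m["conf"],np.round(m["position"],1)) for t in ("push_face","die_mouth","press","catch") for m in r.mark_of(f,t)])
for n in ["scene","side"]:
    f=r.grab_frame(n); cv2.imwrite(f"pics/{n}21.png",f["img"])
    print([(t,m["conf"],np.round(m["position"],1)) for t in ("push_face","die_mouth","pressing_disc","wide_disc") for m in r.mark_of(f,t)])
E
```

```text
26.75 [558.5   4.2 170.6] [-3.1415e+00  1.0000e-04  2.1000e-02] -0.002865965615106253 [-0.4  0.  -0.6]Traceback (most recent call last):
  File "<stdin>", line 4, in <module>
ValueError: it knows: beaker, brush, collar, die_floor, die_mouth, mortar, pestle, press, pressing_disc, push_face, spatula, tablet, wash_bottle, wide_disc
```

View pics/w21z.png

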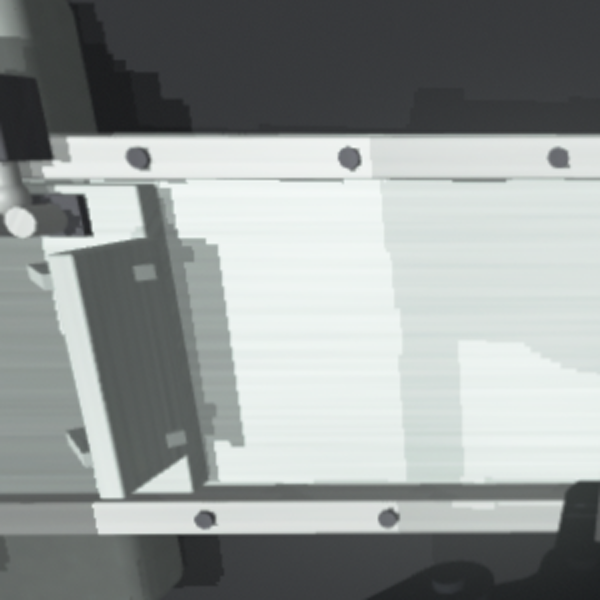

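```bash
python3 - <<'E'
from h import *
for n in ["scene","side"]:
    f=r.grab_frame(n); cv2.imwrite(f"pics/{n}21.png",cv2.resize(f["img"][60:300,260:500] if n=="scene" else f["img"][200:420,100:340],None,fx=2.5,fy=2.5))
    print([(t,m["conf"],np.round(m["position"],1)) for t in ("press","push_face","die_mouth","pressing_disc","wide_disc") for m in r.mark_of(f,t)])
E
```

```text
[('press', 0.74, array([552.1, 298.4,  -0.6])), ('push_face', 0.82, array([556.3, 171.6,  70.8])), ('die_mouth', 0.83, array([553.7, 295.7,  94.5])), ('pressing_disc', 0.41, array([548.7, 300.6,  78.9])), ('wide_disc', 0.59, array([ 498.2, -281.7,    5.9]))]
[('press', 0.96, array([549.6, 302.5,  -1.8])), ('push_face', 0.66, array([556.2, 170. ,  72.2])), ('push_face', 0.45, array([549.9, 300.7,  -1.2])), ('die_mouth', 0.63, array([549.4, 300.5,  93.2])), ('pressing_disc', 0.68, array([551. , 305. ,  82.6])), ('pressing_disc', 0.27, array([ 738.4, -311.6,   -1.9])), ('wide_disc', 0.5, array([ 494.7, -278.4,    6.7])), ('wide_disc', 0.23, array([ 397.9, -463.6,   20.4]))]
```

View pics/scene21.png

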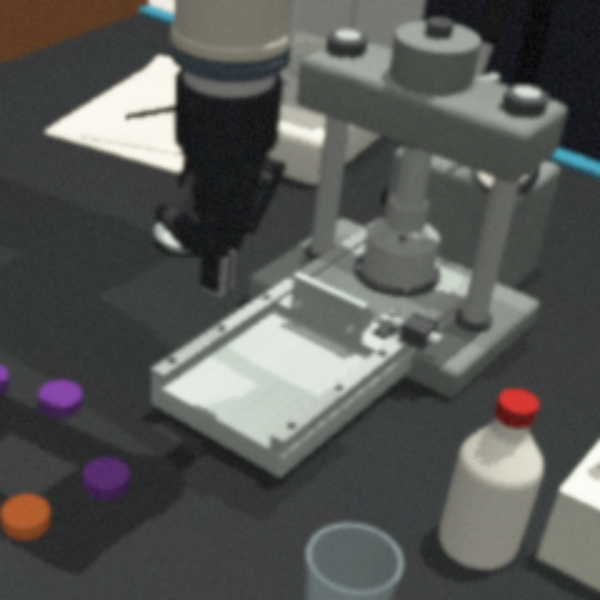

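View pics/side21.png

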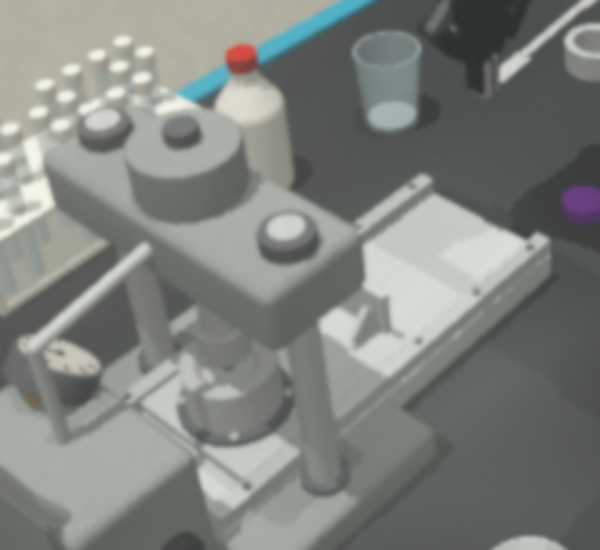

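```bash
python3 -c "
from h import *
print(r.sense()['qvel'].round(3),r.sense()['clock']); print(r.sign_off())"
```

```text
[-0.    -0.001 -0.001 -0.     0.    -0.002] 27.55
the job is handed in; nothing more can be done
None
```

I loaded the press, pushed the carriage home until the catch drew it in, and handed the job in at 27.6 s. No verdict was reported.

**Tablet:** I dropped it flat into the bore, and the wrist picture showed it lying flat inside. On the first lowering the tool met about 13 N. I moved 1 mm sideways and back, and released it at about 4 N.

**Pressing disc:** I laid it on the tablet. The wrist picture fitted the expected height, with its top about 5 mm below the die mouth and its centre within about 1 mm of the axis.

**Carriage:** I pushed it at about 0.1 m/s at most, slowing to 10–20 mm/s over the last few millimetres. It pulled about 3 mm ahead of the fingers at the end, and the catch ball showed between its two pins.

**Last checks:**
- The networks put the die mouth within about 3 mm of the ram axis, which is their own error. I had no direct reading of the carriage or catch joints, so home and catch rest on the pictures.
- With the carriage home, the networks put the pressing disc about 3–6 mm from the die axis and 79–83 mm high, partly hidden by the ram. I trust the earlier wrist-camera fit more.
- The gripper was about 15 cm clear of the carriage and touching nothing.
- The wide disc was where it started. I did not measure the other loose things again, but I saw no contact with any of them.

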